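# Load and close a helium soak chamber

## Task

Load the helium soak chamber: stand every one of the sealed metal parts from the mat upright on the floor of the chamber, then turn the round cover so that all four of its holes line up with the four studs and slide it on until it lies flush on the flange. Only then shut the vent valve by turning its T-handle clockwise to the stop, and last of all open the helium supply valve beside it, turning its T-handle anticlockwise to the stop. Leave the torch, the screwdriver and the wire spool where they are.

Things in the scene. Friction and masses are not known exactly. Their poses are not given: they have to be found in the camera images.
- rig: Fixed soak rig: round open steel chamber (bore 170 mm, flange 228 mm across) on a base plate, with two pipes and two valves. Origin: on the bench under the chamber's axis, z up; +x runs from the chamber along the pipes to the valves. A gauge stands at x = 250, y = 50 mm (top 112 mm above the bench). It cannot move; its place and yaw (within 0.25 rad) differ from start to start.
- chamber_floor (a point): Centre of the chamber's floor, 20 mm above the bench; axes as the rig's. The bore is 170 mm in diameter and 70 mm deep, floor to flange top.
- flange_face (a point): Centre of the flange's flat top face, 90 mm above the bench; axes as the rig's. Four upright studs, 10 mm in diameter with rounded tips, stand round it on a circle of 101 mm radius at 45, 135, 225 and 315 degrees from the rig's +x axis and rise 26 mm above the face.
- vent_valve (a joint): Vent valve (at y = -50 mm in the rig's frame, with a brass silencer behind it): 0 rad = open, its T-handle in line with the pipe (the rig's x). It grows as the handle turns clockwise seen from above, to the stop at 1.57 rad (shut, handle across the pipe; beyond 1.4 counts). Starts at 0 to 0.3 rad, stays where it is left, takes about 0.1 N m.
- vent_grip (a point): Centre of the vent valve's T-handle, on its upright turning axis, at x = 165, y = -50 mm in the rig's frame, 118 mm above the bench: a dark steel bar 76 mm long, 14 mm wide, 18 mm high, this point at mid height. Below its middle is only a neck 22 mm thick; the rest is free below for 40 mm.
- supply_valve (a joint): Helium supply valve (at y = +50 mm in the rig's frame, on the gauge's side): 0 rad = shut, its T-handle across the pipe (along the rig's y). It grows as the handle turns anticlockwise seen from above, to the stop at 1.57 rad (open, handle in line with the pipe; beyond 1.4 counts). Starts at 0 to 0.15 rad, stays where it is left, takes about 0.1 N m.
- supply_grip (a point): Centre of the supply valve's T-handle, on its upright turning axis, at x = 165, y = +50 mm in the rig's frame, 118 mm above the bench; the handle is the same bar as the vent valve's.
- accumulator: Small accumulator: round welded steel bulb 42 mm in diameter on a flat foot, about 40 mm high, stem 18 mm in diameter above; 66 mm high. Origin: centre of its underside, z up through its stem.
- cover: Loose cover: aluminium disc, 228 mm in diameter, 8 mm thick, 0.7 to 0.95 kg, flat on the bench at the start. Origin: centre of its underside, z up; seated, it lies at flange_face. Four 14 mm through holes on a circle of 101 mm radius at 45, 135, 225, 315 degrees from its +x axis: they fit the studs when cover and rig differ in yaw by any whole number of quarter turns.
- cover_handle (a point): Middle of the cover's black handle bar, 48 mm above the cover's underside, on its axis. The bar lies along the cover's x, 106 mm long, 14 mm wide, 16 mm high, on two posts 14 mm in diameter at x = -46 and +46 mm; 32 mm are free under the bar.
- receptacle: Sealed connector receptacle: square aluminium flange 42 x 42 x 6 mm below, round ribbed shell above; 64 mm high. Up to 18 mm height the shell is 34 mm in diameter, above that 28 mm. Origin: centre of its underside, z up through its tower. The flange's sides lie along x and y.
- transducer: Pressure transducer: hexagonal steel base 40 mm across flats (46 over corners) and 20 mm high, round body 26 mm in diameter above; 66 mm high. Origin: centre of its underside, z up through its tower. 
- relay: Sealed relay: mounting plate 42 (x) x 34 (y) x 5 mm, rectangular steel can 34 (x) x 22 (y) mm above it up to 62 mm, short pins on top up to 66 mm. Origin: centre of its underside, z up through its tower. 
- solenoid: Solenoid valve: square aluminium block 42 x 42 x 24 mm below, round steel tower 24 mm in diameter above (a 31 mm dark collar up to 34 mm height); 68 mm high. Origin: centre of its underside, z up through its tower. The block's sides lie along x and y.
- bellows: Bellows capsule: corrugated copper drum 44 mm in diameter and 28 mm high, neck 20 mm in diameter above; 62 mm high. Origin: centre of its underside, z up through its tower. 
- torch: Bystander: black pocket torch, 125 mm long, lying on the bench. Origin: under its middle; x along it.
- screwdriver: Bystander: screwdriver 190 mm long lying on the bench. Origin near its middle; x along it.
- wire_spool: Bystander: spool of locking wire, 68 mm in diameter and 35 mm high, standing on its end. Origin: centre of its underside.
Mind the look-alikes: they are no part of the job. What is shaped like the accumulator but green is not meant. Leave any yellow look-alike of the receptacle alone.

How it is judged:
By the outcome, as a careful person would: the job done as asked, in the order asked, and still so for the second after the job is handed in, with the robot touching nothing.
Of receptacle, transducer, relay, solenoid, bellows, accumulator only 4 to 6 are there at a start; the rules pass over those that are not, and their reading is None.
At some moment in a run one of receptacle, transducer, relay, solenoid, bellows, accumulator, cover may be knocked a few centimetres aside while the robot is not near it.
It also fails if it takes over 210 s, if anything falls off the work surface, if the arm or the gripper's body presses on something with over 40 N, if the wrist force passes 120 N, or if a joint passes its speed limit or range.

## Robot

A 6-joint arm with a two-finger parallel gripper is mounted at the origin on the work surface. World frame = base frame: x ahead of the robot, y to its left, z up, the work surface at z = 0. Lengths are in m, angles in rad, forces in N, time in s.
With the tool pointing down it reaches from about 0.15 to 0.775 m from the base axis. Payload 6.1 kg.
Tool frame: the origin (TCP) lies at the very end of the fingers, on their centre line; the grasp point (between the pads) lies env.hold_point_z behind it (env.hold_point_z is the distance from the TCP to the grasp point, in m); z points along the fingers, y is the direction in which the jaws open and shut (so a half turn about z gives the same grasp; the last joint's range is limited). The gripper opens to 85 mm and grips with 20 to 120 N. Pads are 22 mm wide; open, the fingers measure 114 mm over their backs; the gripper's body (76 mm by 85 mm) begins 54 mm behind the grasp point. The pads swing forward as they close: fully open they stand 13 mm farther back than shut.
Start: joints at [1.119, 0.126, -0.04, 1.405, 0, 1.571], TCP at [0.229, 0.472, 0.231] pointing down, gripper open.
Joint ranges: [-2.72, 2.72], [-0.95, 1.95], [-1.27, 1.35], [-1.78, 2.02], [-1.46, 1.47], [-3.14, 3.14]. Speed limits (rad/s): [2.39, 2.39, 3.01, 3.14, 3.14, 3.14].

## Interface

Orientations are given as a unit quaternion [x, y, z, w].
In Python, from plant import env gives the robot as it stands.
- The arm moves only by the tool send_rows, never from a script. Its argument "commands" is a list of rows, each a list of 7 numbers: the shift along the world's x, y, z in cm, then the turn, a rotation vector about the world's x, y, z in degrees, then the finger opening in cm, from 0 to 8.54. In form: [[tx, ty, tz, rx, ry, rz, grip], ...]. A call has 1 to 20 rows; each row shifts and turns the pose as measured when the row begins; what a row does not reach is not made up. A row lasts 1/10 s, in which the tool goes at most 50 mm and 8.59 degrees, less where a joint would pass 70% of its speed; a pose out of reach is approached as far as the arm can. A call with a gripper value outside its range is refused whole. The fingers move at their own pace and stop on an object; "newtons" is the grip in N (left out, the last holds). Time passes only in rows, so rows that do not move let the fingers close. It gives the time, the measured TCP pose, the force and the opening at its end, in the units of the state.
- env.read_state(): the state, without advancing time (a new reading comes with each control period).
- env.capture(name): name is "side" or "top"; returns the picture (480x640x3 uint8, red, green, blue); there is no depth.
- env.camera_model(name): a dict with "vfov" (degrees; the focal length in pixels is half the picture's height over the tangent of half this angle, whatever the lens; pixels are square), "cx", "cy" (the principal point, pixels), "k1" (the pictures are not rectified: a ray, as slopes to the right and down, at radius r is drawn at 1 + k1 r^2 times it, then the intrinsics apply), "eye" and "attitude" of the camera in the world. Camera axes: x right, y down, z forward; pixel columns grow to the right and rows downward; lengths in m; the calibration is good to about 2 mm. A picture is of the moment at which its call begins. camera_model takes no time and is no camera call.
- env.job_done(): hands the job in, once; it reports no verdict.
Trained networks look in the newest picture that a camera, given by its name, has taken for a name from the list of things; names that differ only in an ending like _2 or _b are one class to them, and where a whole thing is asked for, a point or a joint stands for the part that bears it (a point fixed in the world has none). Each returns a list of dicts, best first, with "conf" (0 to 1); they miss things now and then, are a little off and sometimes report something else, mostly with a low value. They report only what shows in the picture. A call takes as long as a camera call. They do not tell look-alikes from the thing itself.
- env.recognise(query, camera): "point" ([x, y, z] in m, in world coordinates, good to about 4 mm: the middle of the surface that is visible of it).
- env.mark_of(query, camera): "point" ([x, y, z] in m, in world coordinates, good to about 4 mm: a listed point, or the origin of a listed thing).
The state is a dict: "clock": time; "joint_pos": joint angles; "dq": joint speeds; "joint_efforts": joint torques, N m; "position": TCP position; "tcp_rot": TCP orientation; "contact_force": force on the tool from outside, world axes, zero at the start; "moment": the same for the moment, N m; "width": opening from 0.0 (shut) to 1.0 (fully open).
Only numpy, scipy, OpenCV 4.12 (cv2) and the standard library are available. Lean on these libraries where they do the work, as an engineer would, in place of code of your own. Each camera call takes 0.05 s, during which the arm holds its last target.

## Working session

There is one attempt and no reset: what is moved stays moved. The work goes in short steps, Python scripts to look and compute and a tool call to move; the robot and the scene stay as the last step left them, time stands still between calls to the robot, and variables do not carry over. Pictures are saved under pics/ and viewed, and the job is handed in when it is done.

Besides the shell and the picture viewer there is one more tool, called after ">>>" as a command line: name --pt "numbers of a row" for each row, then --argument value for the rest. send_rows: Moves the arm, as the interface text tells. Its arguments: {"type":"object","properties":{"commands":{"type":"array"},"newtons":{"type":"number"}},"required":["commands"]}

```bash
ls; mkdir -p pics
python3 - <<'E'
from plant import env
import cv2,json
print(env.read_state()); print(env.hold_point_z)
for n in("side","top"):
    im=env.capture(n); cv2.imwrite(f"pics/{n}0.png",im[:,:,::-1]); print(env.camera_model(n))
E
```

```text
pics
{'clock': 0.0, 'joint_pos': array([ 1.11901484e+00,  1.26395844e-01, -4.06347216e-02,  1.40535638e+00,
        3.46386012e-05,  1.57080993e+00]), 'dq': array([-0.00216972, -0.00059613,  0.00044515,  0.00080275, -0.0015808 ,
        0.00030585]), 'joint_efforts': array([ 1.31646425e-04, -4.35910714e+01,  3.52925205e+01,  1.73411099e-02,
        9.55691939e-05, -9.89166615e-07]), 'position': array([0.22901523, 0.47197249, 0.2305079 ]), 'tcp_rot': array([ 2.23981133e-01,  9.74593156e-01, -7.71227675e-04, -1.95003331e-04]), 'contact_force': array([ 0.20759694,  0.24740267, -0.32218194]), 'moment': array([-0.04474264, -0.05293225,  0.01743986]), 'width': 1.0026400834313574}
0.0187
{'vfov': 56.58983920013594, 'cx': 318.92236771328794, 'cy': 234.7377233063102, 'k1': -0.03465072574826012, 'eye': array([ 0.05098101, -0.68676781,  0.73528271]), 'attitude': array([ 0.86503626, -0.25586426,  0.13217569, -0.41082276])}
{'vfov': 48.551336367399486, 'cx': 322.53797915518874, 'cy': 245.7549510390193, 'k1': -0.11666169435886964, 'eye': array([ 0.36526916, -0.05445384,  1.25661889]), 'attitude': array([ 0.71389368, -0.69751833,  0.04455161, -0.04288536])}
```

View pics/top0.png

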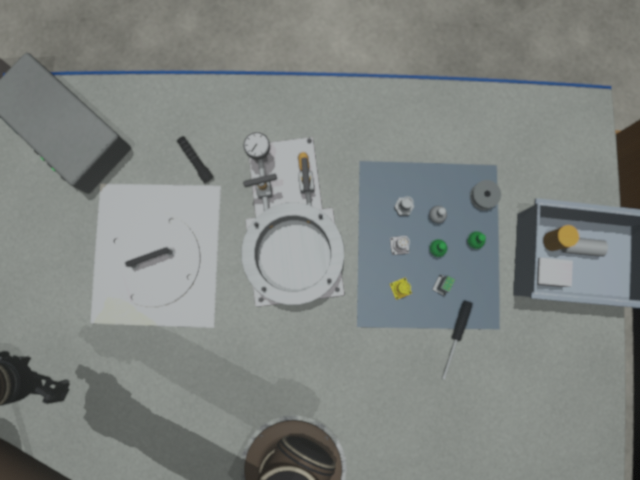

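View pics/side0.png

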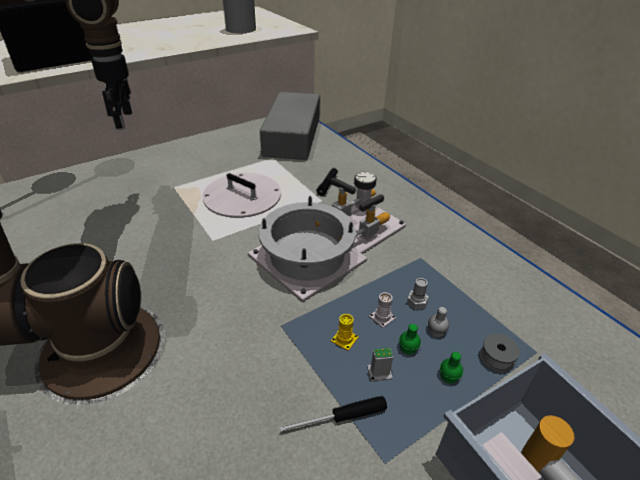

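```bash
cat > h.py <<'E'
from plant import env
import numpy as np, cv2
from scipy.spatial.transform import Rotation as R
def proj(P,cam):
    m=env.camera_model(cam); P=np.atleast_2d(P)
    c=R.from_quat(m['attitude']).inv().apply(P-m['eye'])
    f=240/np.tan(np.radians(m['vfov']/2))
    s=c[:,:2]/c[:,2:]; r2=(s**2).sum(1,keepdims=True)
    return s*(1+m['k1']*r2)*f+[m['cx'],m['cy']]
def ray(uv,cam):
    m=env.camera_model(cam); uv=np.atleast_2d(np.array(uv,float))
    f=240/np.tan(np.radians(m['vfov']/2))
    d=(uv-[m['cx'],m['cy']])/f; s=d.copy()
    for _ in range(30): s=d/(1+m['k1']*(s**2).sum(1,keepdims=True))
    return m['eye'],R.from_quat(m['attitude']).apply(np.c_[s,np.ones(len(s))])
def atz(uv,cam,z):
    e,d=ray(uv,cam); return e+d*((z-e[2])/d[:,2])[:,None]
def snap(cam,name):
    im=env.capture(cam); cv2.imwrite(f"pics/{name}.png",im[:,:,::-1]); return im
def st():
    s=env.read_state(); r=R.from_quat(s['tcp_rot']).as_matrix()
    print('t',round(s['clock'],2),'pos',s['position'].round(4),'yaw_y',np.degrees(np.arctan2(r[1,1],r[0,1])).round(2),'zax',r[:,2].round(3),'F',s['contact_force'].round(1),'w',round(s['width'],3),'q',s['joint_pos'].round(2)); return s
E
python3 - <<'E'
from h import *
for q in "receptacle transducer relay solenoid bellows accumulator cover cover_handle chamber_floor flange_face vent_grip supply_grip torch screwdriver wire_spool".split():
    for c in("top","side"):
        r=env.mark_of(q,c); print(q,c,[(round(d['conf'],2),np.round(d['point'],3).tolist()) for d in r[:3]])
st()
E
```

```text
receptacle top [(0.6, [0.526, -0.236, 0.003]), (0.39, [0.428, -0.34, 0.003])]
receptacle side [(0.89, [0.422, -0.244, -0.002]), (0.58, [0.526, -0.24, -0.001])]
transducer top [(0.78, [0.619, -0.247, -0.0])]
transducer side [(0.73, [0.663, -0.009, 0.114]), (0.61, [0.617, -0.248, -0.002])]
relay top [(0.6, [0.432, -0.339, 0.003])]
relay side [(0.75, [0.435, -0.344, 0.001])]
solenoid top []
solenoid side []
bellows top []
bellows side []
accumulator top [(0.75, [0.52, -0.328, -0.001]), (0.63, [0.537, -0.418, 0.0]), (0.53, [0.6, -0.324, -0.0])]
accumulator side [(0.91, [0.536, -0.419, 0.0]), (0.76, [0.597, -0.328, 0.001]), (0.6, [0.51, -0.333, -0.002])]
cover top [(0.92, [0.482, 0.348, -0.002]), (0.31, [0.43, -0.344, 0.003])]
cover side [(0.88, [0.473, 0.35, -0.003])]
cover_handle top [(0.57, [0.477, 0.349, 0.05])]
cover_handle side [(0.84, [0.479, 0.348, 0.048])]
chamber_floor top [(0.8, [0.49, 0.009, 0.02])]
chamber_floor side [(0.55, [0.491, 0.009, 0.021]), (0.52, [0.597, -0.327, 0.002])]
flange_face top [(0.64, [0.492, 0.012, 0.093]), (0.39, [0.62, -0.247, 0.003])]
flange_face side [(0.88, [0.49, 0.01, 0.094])]
vent_grip top [(0.67, [0.661, -0.016, 0.118])]
vent_grip side [(0.62, [0.616, -0.247, -0.003]), (0.46, [0.661, -0.014, 0.116]), (0.42, [0.489, 0.01, 0.091])]
supply_grip top [(0.74, [0.496, 0.011, 0.094]), (0.73, [0.644, 0.08, 0.113])]
supply_grip side [(0.74, [0.647, 0.087, 0.118])]
torch top [(0.81, [0.722, 0.262, -0.002])]
torch side [(0.7, [0.725, 0.263, -0.004]), (0.6, [0.474, 0.346, -0.005]), (0.17, [0.476, 0.348, 0.048])]
screwdriver top [(0.95, [0.307, -0.371, -0.001])]
screwdriver side [(0.56, [0.308, -0.373, -0.001])]
wire_spool top [(0.64, [0.646, -0.444, -0.001])]
wire_spool side [(0.83, [0.653, -0.441, -0.002])]
t 1.6 pos [0.2292 0.4723 0.2313] yaw_y 64.12 zax [ 0.  0. -1.] F [-1.1  0.5  0. ] w 1.0 q [ 1.12  0.13 -0.04  1.41 -0.    1.57]
```

Run:
```python
import cv2,numpy as np
a=cv2.imread('pics/top0.png'); b=cv2.imread('pics/side0.png')
cv2.imwrite('pics/z1.png',cv2.resize(a[170:310,370:500],None,fx=4,fy=4,interpolation=cv2.INTER_CUBIC))
cv2.imwrite('pics/z2.png',cv2.resize(b[265:395,320:470],None,fx=4.4,fy=4.4,interpolation=cv2.INTER_CUBIC))
cv2.imwrite('pics/z3.png',cv2.resize(a[130:310,90:350],None,fx=3,fy=3,interpolation=cv2.INTER_CUBIC))
```

```text
(no output)
```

View pics/z1.png

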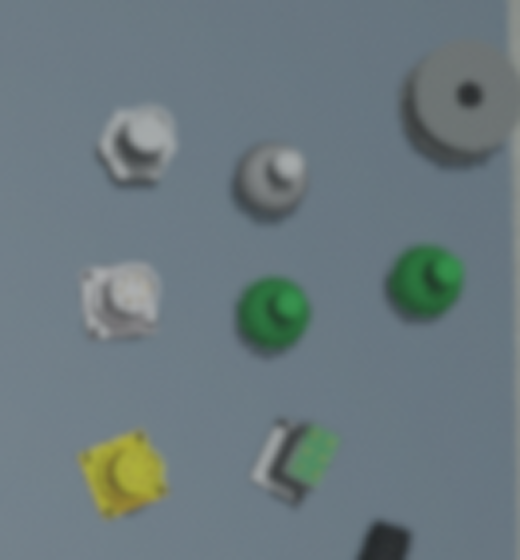

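View pics/z2.png

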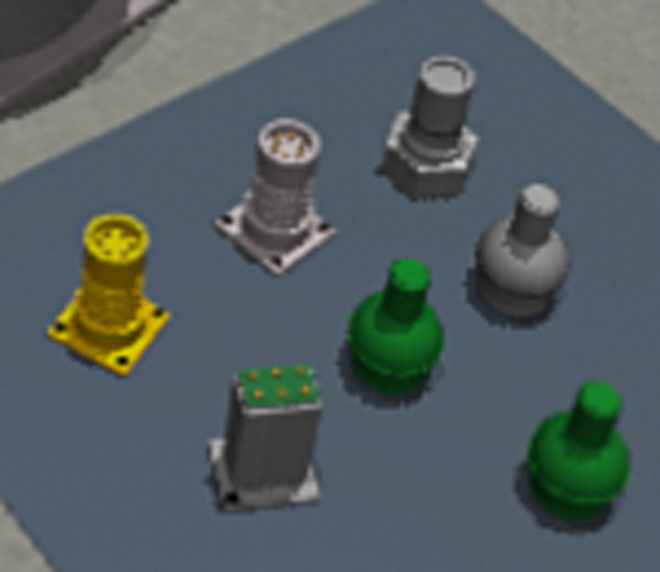

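View pics/z3.png

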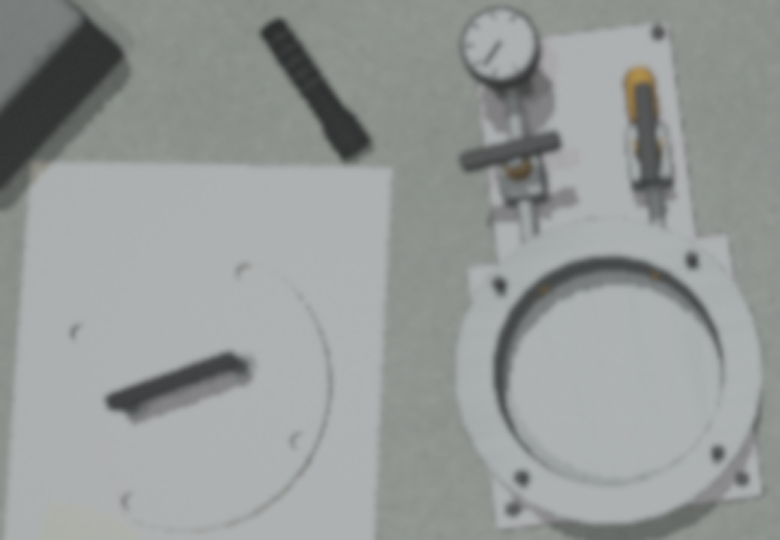

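Run:
```python
from h import *
z3=lambda L:[(90+x/3-1/3,130+y/3-1/3) for x,y in L]
z2=lambda L:[(320+x/4.4-.4,265+y/4.4-.4) for x,y in L]
z1=lambda L:[(370+x/4-.4,170+y/4-.4) for x,y in L]
S=atz(z3([(500,285),(692,260),(717,453),(521,478)]),'top',.113)[:,:2]; c=S.mean(0);print('studs',c,[(np.degrees(np.arctan2(*(p-c)[::-1])).round(1),np.hypot(*(p-c)).round(4)) for p in S])
S=atz(z3([(243,270),(75,331),(126,502),(295,440)]),'top',.008)[:,:2]; c=S.mean(0);print('holes',c,[(np.degrees(np.arctan2(*(p-c)[::-1])).round(1),np.hypot(*(p-c)).round(4)) for p in S])
def ln(n,P,cam,z):
    P=atz(P,cam,z)[:,:2]; d=P[1]-P[0]; print(n,P.mean(0).round(4),np.degrees(np.arctan2(d[1],d[0])).round(1),np.hypot(*d).round(4))
ln('hbar',z3([(110,402),(240,357)]),'top',.056)
ln('vent',z3([(645,87),(650,185)]),'top',.127)
ln('supply',z3([(461,162),(560,141)]),'top',.127)
for a,b in(((240,372),(315,365)),((315,365),(320,405)),((320,405),(236,410)),((236,410),(240,372))): ln('relay side',z2([a,b]),'side',.062)
for a,b in(((300,420),(340,435)),((340,435),(318,488)),((318,488),(285,470)),((285,470),(300,420))): ln('relay top',z1([a,b]),'top',.062)
for a,b in(((215,222),(278,270)),((278,270),(335,230))): ln('rec side',z2([a,b]),'side',.006)
# tower axes
for n,uv in(('rec',(289,140)),('trans',(446,76)),('acc',(538,197)),('relay',(278,388))): print(n,'side',atz(z2([uv]),'side',{'rec':.064,'trans':.066,'acc':.066,'relay':.062}[n])[0].round(4))
for n,uv in(('rec',(129,294)),('trans',(150,135)),('acc',(288,165)),('relay',(313,455))): print(n,'top',atz(z1([uv]),'top',{'rec':.064,'trans':.066,'acc':.066,'relay':.062}[n])[0].round(4))
```

```text
studs [0.49142979 0.00990993] [(np.float64(53.6), np.float64(0.0993)), (np.float64(-36.3), np.float64(0.1)), (np.float64(-126.4), np.float64(0.0998)), (np.float64(143.5), np.float64(0.1001))]
holes [0.4814341  0.35263198] [(np.float64(-24.3), np.float64(0.1028)), (np.float64(65.9), np.float64(0.1015)), (np.float64(156.1), np.float64(0.1027)), (np.float64(-114.1), np.float64(0.1007))]
hbar [0.4811 0.3445] -69.6 0.1065
vent [ 0.6605 -0.0148] -175.6 0.0734
supply [0.6466 0.0844] -76.5 0.0735
relay side [ 0.4377 -0.3368] -26.5 0.0321
relay side [ 0.4464 -0.3522] -124.7 0.02
relay side [ 0.4253 -0.352 ] 151.1 0.035
relay side [ 0.4167 -0.3366] 46.2 0.0192
relay top [ 0.4505 -0.3448] -109.3 0.0243
relay top [ 0.4314 -0.3499] 157.2 0.0328
relay top [ 0.4212 -0.3341] 62.5 0.0213
relay top [ 0.4403 -0.329 ] -16.9 0.0297
rec side [ 0.5033 -0.244 ] -80.4 0.0402
rec side [ 0.5263 -0.2617] 6.0 0.0395
rec side [ 0.5247 -0.2403  0.064 ]
trans side [ 0.6151 -0.2502  0.066 ]
acc side [ 0.5963 -0.3302  0.066 ]
relay side [ 0.4315 -0.3445  0.062 ]
rec top [ 0.5239 -0.2352  0.064 ]
trans top [ 0.6156 -0.2467  0.066 ]
acc top [ 0.6003 -0.3263  0.066 ]
relay top [ 0.4349 -0.3407  0.062 ]
```

>>> send_rows --pt "1 -4.05 -0.2 0 0 0.1 6" --pt "1 -4.05 -0.2 0 0 0.1 6" --pt "1 -4.05 -0.2 0 0 0.1 6" --pt "1 -4.05 -0.2 0 0 0.1 6" --pt "1 -4.05 -0.2 0 0 0.1 6" --pt "1 -4.05 -0.2 0 0 0.1 6" --pt "1 -4.05 -0.2 0 0 0.1 6" --pt "1 -4.05 -0.2 0 0 0.1 6" --pt "1 -4.05 -0.2 0 0 0.1 6" --pt "1 -4.05 -0.2 0 0 0.1 6" --pt "1 -4.05 -0.2 0 0 0.1 6" --pt "1 -4.05 -0.2 0 0 0.1 6" --pt "1 -4.05 -0.2 0 0 0.1 6" --pt "1 -4.05 -0.2 0 0 0.1 6" --pt "1 -4.05 -0.2 0 0 0.1 6" --pt "1 -4.05 -0.2 0 0 0.1 6" --pt "1 -4.05 -0.2 0 0 0.1 6" --pt "1 -4.05 -0.2 0 0 0.1 6" --pt "1 -4.05 -0.2 0 0 0.1 6" --pt "1 -4.05 -0.2 0 0 0.1 6" --newtons 40

```text
clock: 3.6
position: [0.4292, -0.3669, 0.1916]
tcp_rot: [0.202, 0.979, 0.002, 0.007]
contact_force: [1.0, 0.4, -0.3]
width: 0.701
```

Run:
```python
from h import *
st(); snap('side','s1'); snap('top','t1')
for q in "relay","accumulator","receptacle":
  for c in("top","side"):
    r=env.mark_of(q,c); print(q,c,[(round(d['conf'],2),np.round(d['point'],3).tolist()) for d in r[:3]])
```

```text
t 3.6 pos [ 0.4292 -0.3669  0.1916] yaw_y 66.65 zax [ 0.014  0.001 -1.   ] F [ 1.   0.4 -0.3] w 0.701 q [-0.71  0.19 -0.05  1.32  0.01 -0.3 ]
relay top [(0.51, [0.43, -0.34, 0.003])]
relay side [(0.67, [0.435, -0.346, -0.001])]
accumulator top [(0.68, [0.493, 0.012, 0.023]), (0.52, [0.539, -0.418, 0.0]), (0.51, [0.601, -0.324, 0.003])]
accumulator side [(0.91, [0.601, -0.328, 0.0]), (0.79, [0.515, -0.331, -0.003]), (0.7, [0.523, -0.238, -0.001])]
receptacle top [(0.79, [0.42, -0.243, -0.002])]
receptacle side [(0.88, [0.421, -0.243, -0.003]), (0.76, [0.524, -0.24, 0.0])]
```

>>> send_rows --pt "0 0 0 0 0 0 5" --pt "0.4 2.2 -3 0 0.6 0 5" --pt "0 0 -3 0 0 0 5" --pt "0 0 0 0 0 0 5"

```text
clock: 4.4
position: [0.434, -0.3386, 0.1343]
tcp_rot: [0.2, 0.98, -0.001, 0.005]
contact_force: [-1.1, 0.6, 0.0]
width: 0.582
```

```bash
python3 -c "
from h import *
st()"
```

```text
t 4.4 pos [ 0.434  -0.3386  0.1343] yaw_y 66.95 zax [ 0.009 -0.004 -1.   ] F [-1.1  0.6  0. ] w 0.582 q [-0.66  0.18 -0.19  1.19  0.   -0.26]
```

View pics/s1.png

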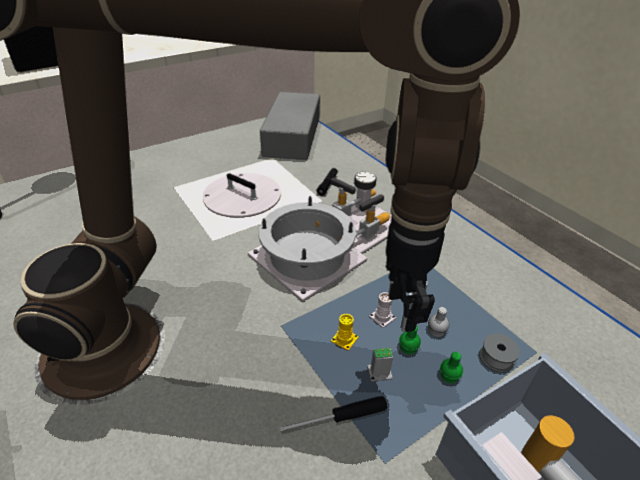

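>>> send_rows --pt "0 -0.4 -2.5 0.2 0.5 -0.5 5" --pt "0 0 -2.5 0 0 0 5" --pt "0 0 -2.5 0 0 0 5" --pt "0 0 -1.8 0 0 0 5" --pt "0 0 0 0 0 0 5" --pt "0 0 0 0 0 0 5"

```text
clock: 5.0
position: [0.4372, -0.3427, 0.0488]
tcp_rot: [0.203, 0.979, -0.002, 0.005]
contact_force: [0.1, -0.0, 1.4]
width: 0.587
```

```bash
python3 -c "
from h import *
st()
im=snap('side','s2'); cv2.imwrite('pics/s2z.png',cv2.resize(im[200:420,280:480,::-1],None,fx=2.7,fy=2.7,interpolation=2))"
```

```text
t 5.0 pos [ 0.4372 -0.3427  0.0488] yaw_y 66.63 zax [ 0.008 -0.006 -1.   ] F [ 0.1 -0.   1.4] w 0.587 q [-0.66  0.24 -0.31  1.01  0.   -0.26]
```

View pics/s2z.png

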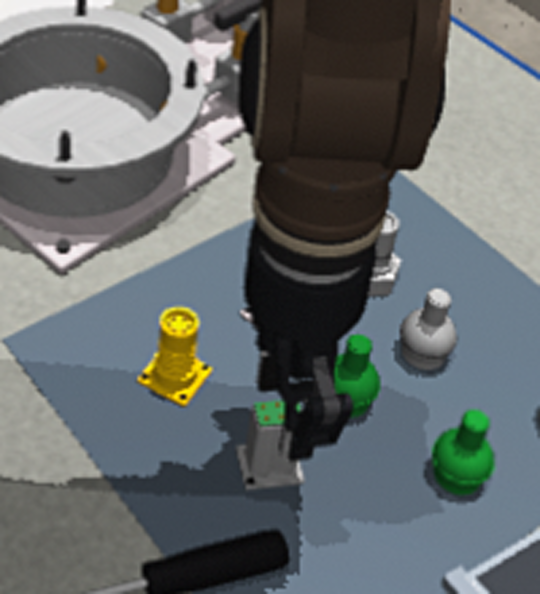

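>>> send_rows --pt "-0.4 0 -1.3 0 0 -0.5 5" --pt "0 0 -0.2 0 0 0 5" --pt "0 0 0 0 0 0 2" --pt "0 0 0 0 0 0 1" --pt "0 0 0 0 0 0 1" --pt "0 0 0 0 0 0 1" --pt "0 0 0 0 0 0 1"

```text
clock: 5.75
position: [0.4345, -0.344, 0.0367]
tcp_rot: [0.207, 0.978, -0.003, 0.007]
contact_force: [-1.1, 0.1, -1.3]
width: 0.25
```

```bash
python3 -c "
from h import *
st()"
```

```text
t 5.75 pos [ 0.4345 -0.344   0.0367] yaw_y 66.07 zax [ 0.013 -0.01  -1.   ] F [-1.1  0.1 -1.3] w 0.25 q [-0.67  0.24 -0.34  0.98  0.   -0.25]
```

>>> send_rows --pt "0 0 3.6 0.3 0.4 0 1" --pt "0 0 3.6 0.3 0.4 0 1" --pt "0 0 3.6 0 0 0 1" --pt "0.1 2 3 0 0 0 1" --pt "0.1 4 1 0 0 0 1" --pt "0.1 4 0 0 0 0 1" --pt "0.1 4 0 0 0 0 1" --pt "0.1 4 0 0 0 0 1" --pt "0.1 4 0 0 0 0 1" --pt "0.1 4 0 0 0 0 1" --pt "0.1 4 0 0 0 0 1" --pt "0.1 3 0 0 0 0 1" --pt "0.1 1 0 0 0 0 1" --pt "0 0 0 0 0 0 1" --pt "0 0 0 0 0 0 1"

```text
clock: 7.25
position: [0.4418, 0.0081, 0.1902]
tcp_rot: [0.209, 0.978, 0.001, 0.0]
contact_force: [-0.3, 0.7, -0.9]
width: 0.249
```

```bash
python3 -c "
from h import *
st();snap('side','s3')"
```

```text
t 7.25 pos [0.4418 0.0081 0.1902] yaw_y 65.93 zax [ 0.001  0.003 -1.   ] F [-0.3  0.7 -0.9] w 0.249 q [ 0.02 -0.03 -0.29  1.31  0.    0.44]
```

View pics/s3.png

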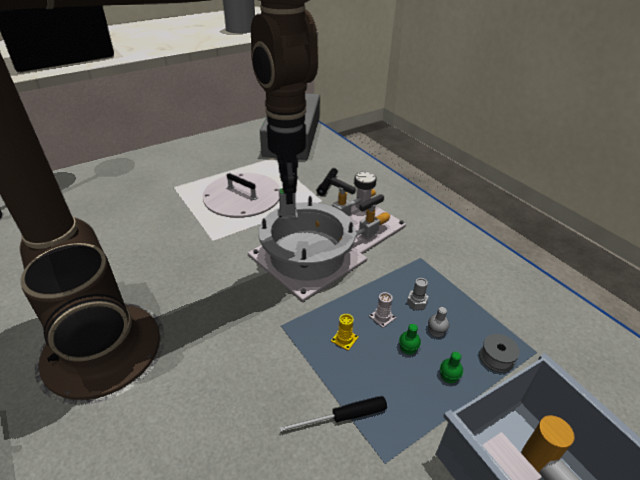

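>>> send_rows --pt "0.4 2.3 0 0 0 0 1" --pt "0 0 -2 0 0 0 1" --pt "0 0 -3 0 0 0 1" --pt "0 0 -3 0 0 0 1" --pt "0 0 -2 0 0 0 1" --pt "0 0 -1 0 0 0 1" --pt "0 0 0 0 0 0 1" --pt "0 0 0 0 0 0 1"

```text
clock: 8.1
position: [0.4479, 0.0219, 0.078]
tcp_rot: [0.217, 0.976, 0.001, 0.002]
contact_force: [-0.4, 0.1, -0.8]
width: 0.248
```

```bash
python3 -c "
from h import *
st();snap('side','s4')"
```

```text
t 8.1 pos [0.4479 0.0219 0.078 ] yaw_y 64.96 zax [ 0.004  0.    -1.   ] F [-0.4  0.1 -0.8] w 0.248 q [ 0.05  0.03 -0.49  1.05  0.    0.49]
```

>>> send_rows --pt "-0.2 1.1 -0.5 0 0 0.8 1" --pt "0 0 -0.7 0 0 0 1" --pt "0 0 -0.5 0 0 0 1" --pt "0 0 -0.2 0 0 0 1" --pt "0 0 0 0 0 0 1"

```text
clock: 8.65
position: [0.4479, 0.0344, 0.0603]
tcp_rot: [0.209, 0.978, 0.001, 0.005]
contact_force: [0.5, 0.5, -1.7]
width: 0.252
```

```bash
python3 -c "
from h import *
st()"
```

```text
t 8.65 pos [0.4479 0.0344 0.0603] yaw_y 65.88 zax [ 0.01   0.001 -1.   ] F [ 0.5  0.5 -1.7] w 0.252 q [ 0.08  0.04 -0.52  1.    0.    0.5 ]
```

>>> send_rows --pt "0 0 -0.3 0 0.4 0 1" --pt "0 0 -0.1 0 0 0 1" --pt "0 0 -0.1 0 0 0 1" --pt "0 0 0 0 0 0 1"

```text
clock: 9.05
position: [0.4482, 0.0345, 0.0568]
tcp_rot: [0.209, 0.978, 0.001, 0.002]
contact_force: [-0.4, -0.5, -1.9]
width: 0.246
```

```bash
python3 -c "
from h import *
st()"
```

```text
t 9.05 pos [0.4482 0.0345 0.0568] yaw_y 65.88 zax [ 0.003  0.001 -1.   ] F [-0.4 -0.5 -1.9] w 0.246 q [ 0.08  0.05 -0.52  1.    0.    0.5 ]
```

>>> send_rows --pt "0 0 -0.1 0 0 0 3.6" --pt "0 0 0 0 0 0 3.6" --pt "0 0 0 0 0 0 3.6" --pt "0 0 2 0 0 0 3.6" --pt "0 0 4 0 0 0 3.6" --pt "0 0 4 0 0 0 5" --pt "0.5 -1 3 0 0 0 5" --pt "1.1 -4 1 0 0 0 5" --pt "1.1 -4 0 0 0 0 5" --pt "1.1 -4 0 0 0 0 5" --pt "1.1 -4 0 0 0 0 5" --pt "1.1 -4 0 0 0 0 5" --pt "1.1 -3 0 0 0 0 5" --pt "0.8 -2 0 0 0 0 5" --pt "0 0 0 0 0 0 5" --pt "0 0 0 0 0 0 5"

```text
clock: 10.65
position: [0.5282, -0.2371, 0.2001]
tcp_rot: [0.208, 0.978, 0.001, 0.002]
contact_force: [-0.5, 0.6, -0.2]
width: 0.584
```

Run:
```python
from h import *
st(); im=snap('side','s5'); t=snap('top','t5')
cv2.imwrite('pics/s5z.png',np.hstack([cv2.resize(im[170:400,230:470,::-1],(480,460)),cv2.resize(t[200:310,230:350,::-1],(320,293)) if 0 else np.zeros((460,1,3),np.uint8)]))
cv2.imwrite('pics/t5z.png',cv2.resize(t[180:320,230:500,::-1],None,fx=2.9,fy=2.9,interpolation=2))
for q in "receptacle","relay","accumulator","transducer":
  for c in("top","side"):
    r=env.mark_of(q,c); print(q,c,[(round(d['conf'],2),np.round(d['point'],3).tolist()) for d in r[:3]])
```

```text
t 10.65 pos [ 0.5282 -0.2371  0.2001] yaw_y 66.02 zax [ 0.004  0.    -1.   ] F [-0.5  0.6 -0.2] w 0.584 q [-0.42  0.23  0.01  1.35  0.   -0.  ]
receptacle top [(0.74, [0.525, -0.238, 0.003])]
receptacle side [(0.69, [0.424, -0.243, -0.001]), (0.55, [0.525, -0.243, 0.0])]
relay top [(0.65, [0.48, 0.349, -0.003]), (0.55, [0.444, 0.038, 0.021])]
relay side [(0.69, [0.449, 0.034, 0.021])]
accumulator top []
accumulator side [(0.91, [0.514, -0.329, -0.002]), (0.71, [0.598, -0.326, -0.0]), (0.69, [0.535, -0.419, -0.001])]
transducer top [(0.61, [0.619, -0.246, 0.003])]
transducer side [(0.9, [0.617, -0.25, -0.004])]
```

View pics/s5z.png

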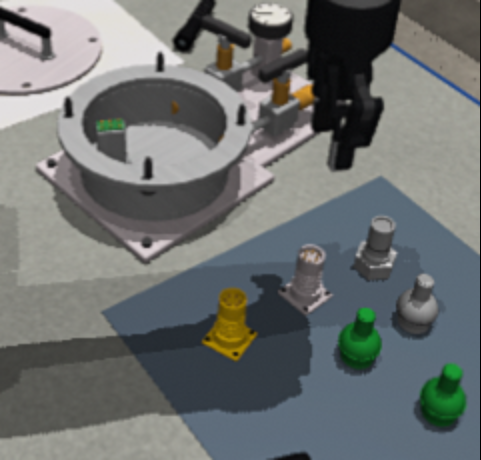

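View pics/t5z.png

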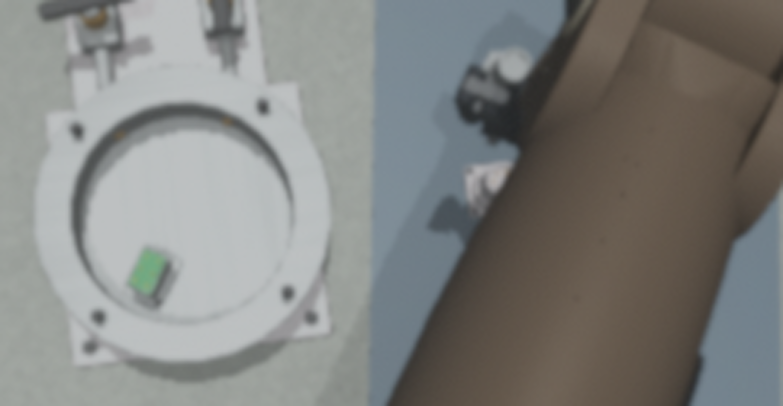

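>>> send_rows --pt "-0.3 -0.2 -2 0 0.3 0 5" --pt "0 0 -4 0 0 0 5" --pt "0 0 -4 0 0 0 5" --pt "0 0 -3 0 0 0 5" --pt "0 0 -1.5 0 0 0 5" --pt "0 0 -0.5 0 0 0 5" --pt "0 0 0 0 0 0 5" --pt "0 0 0 0 0 0 5"

```text
clock: 11.95
position: [0.5261, -0.2377, 0.049]
tcp_rot: [0.206, 0.979, -0.001, 0.003]
contact_force: [-0.2, 0.3, 0.7]
width: 0.587
```

```bash
python3 -c "
from h import *
st()"
```

```text
t 11.95 pos [ 0.5261 -0.2377  0.049 ] yaw_y 66.21 zax [ 0.006 -0.003 -1.   ] F [-0.2  0.3  0.7] w 0.587 q [-0.42  0.28 -0.26  1.03 -0.   -0.01]
```

>>> send_rows --pt "-0.1 -0.1 -0.9 0.2 0.3 0 5" --pt "0 0 -0.3 0 0 0 4" --pt "0 0 0 0 0 0 2" --pt "0 0 0 0 0 0 1.5" --pt "0 0 0 0 0 0 1.5" --pt "0 0 0 0 0 0 1.5" --pt "0 0 0 0 0 0 1.5"

```text
clock: 12.65
position: [0.5271, -0.2398, 0.0395]
tcp_rot: [0.206, 0.979, -0.0, 0.003]
contact_force: [-0.4, 0.2, -1.6]
width: 0.311
```

```bash
python3 -c "
from h import *
st()"
```

```text
t 12.65 pos [ 0.5271 -0.2398  0.0395] yaw_y 66.2 zax [ 0.006 -0.002 -1.   ] F [-0.4  0.2 -1.6] w 0.311 q [-0.43  0.29 -0.27  1.01  0.   -0.01]
```

>>> send_rows --pt "0 0 3.6 0 0.2 0 1.5" --pt "0 0 3.6 0 0.2 0 1.5" --pt "0 0 3.6 0 0 0 1.5" --pt "-0.1 2 3 0 0 0 1.5" --pt "-0.3 4 1 0 0 0 1.5" --pt "-0.3 4 0 0 0 0 1.5" --pt "-0.3 4 0 0 0 0 1.5" --pt "-0.3 4 0 0 0 0 1.5" --pt "-0.3 4 0 0 0 0 1.5" --pt "-0.3 3 0 0 0 0 1.5" --pt "-0.3 2.5 0 0 0 0 1.5" --pt "0 1 0 0 0 0 1.5" --pt "0 0 0 0 0 0 1.5" --pt "0 0 0 0 0 0 1.5"

```text
clock: 14.05
position: [0.5013, 0.055, 0.1934]
tcp_rot: [0.207, 0.978, -0.0, 0.0]
contact_force: [-0.1, -0.8, -1.0]
width: 0.314
```

```bash
python3 -c "
from h import *
st()"
```

```text
t 14.05 pos [0.5013 0.055  0.1934] yaw_y 66.05 zax [ 0. -0. -1.] F [-0.1 -0.8 -1. ] w 0.314 q [ 0.11  0.09 -0.16  1.32 -0.    0.53]
```

>>> send_rows --pt "0.5 -1 0 0 0 0 1.5" --pt "0 0 0 0 0 0 1.5" --pt "0 0 -2 0 0 0 1.5" --pt "0 0 -3.5 0 0 0 1.5" --pt "0 0 -3.5 0 0 0 1.5" --pt "0 0 -2 0 0 0 1.5" --pt "0 0 -1 0 0 0 1.5" --pt "0 0 0 0 0 0 1.5" --pt "0 0 0 0 0 0 1.5"

```text
clock: 14.95
position: [0.5093, 0.0348, 0.071]
tcp_rot: [0.215, 0.977, -0.0, 0.002]
contact_force: [0.1, -0.1, -1.1]
width: 0.312
```

```bash
python3 -c "
from h import *
st()"
```

```text
t 14.95 pos [0.5093 0.0348 0.071 ] yaw_y 65.22 zax [ 0.004 -0.002 -1.   ] F [ 0.1 -0.1 -1.1] w 0.312 q [ 0.07  0.15 -0.37  1.05 -0.    0.5 ]
```

>>> send_rows --pt "-0.2 0.9 0 0 0.2 0.6 1.5" --pt "0 0 -0.6 0 0 0 1.5" --pt "0 0 -0.3 0 0 0 1.5" --pt "0 0 -0.1 0 0 0 1.5" --pt "0 0 0 0 0 0 1.5"

```text
clock: 15.45
position: [0.5099, 0.0449, 0.064]
tcp_rot: [0.209, 0.978, 0.0, 0.003]
contact_force: [0.3, -0.0, -0.6]
width: 0.312
```

```bash
python3 -c "
from h import *
st()"
```

```text
t 15.45 pos [0.5099 0.0449 0.064 ] yaw_y 65.89 zax [ 0.007 -0.001 -1.   ] F [ 0.3 -0.  -0.6] w 0.312 q [ 0.09  0.15 -0.38  1.03 -0.    0.51]
```

>>> send_rows --pt "0 0 -0.4 0 0.3 0 1.5" --pt "0 0 -0.2 0 0 0 1.5" --pt "0 0 0 0 0 0 1.5" --pt "0 0 -0.1 0 0 0 1.5" --pt "0 0 0 0 0 0 1.5"

```text
clock: 15.95
position: [0.5105, 0.0451, 0.0593]
tcp_rot: [0.209, 0.978, 0.0, 0.002]
contact_force: [0.2, -0.2, -0.6]
width: 0.317
```

```bash
python3 -c "
from h import *
st()"
```

```text
t 15.95 pos [0.5105 0.0451 0.0593] yaw_y 65.89 zax [ 0.003 -0.    -1.   ] F [ 0.2 -0.2 -0.6] w 0.317 q [ 0.09  0.16 -0.39  1.02 -0.    0.51]
```

>>> send_rows --pt "0 0 -0.1 0 0 0 4.2" --pt "0 0 0 0 0 0 4.2" --pt "0 0 0 0 0 0 4.2" --pt "0 0 2 0 0 0 4.2" --pt "0 0 4 0 0 0 4.2" --pt "0 0 4 0 0 0 5" --pt "0.5 -1 3 0 0 0 5" --pt "1.4 -4 1 0 0 0 5" --pt "1.4 -4 0 0 0 0 5" --pt "1.4 -4 0 0 0 0 5" --pt "1.4 -4 0 0 0 0 5" --pt "1.4 -4 0 0 0 0 5" --pt "1.2 -4 0 0 0 0 5" --pt "1.2 -2 0 0 0 0 5" --pt "0 -1 0 0 0 0 5" --pt "0 0 0 0 0 0 5" --pt "0 0 0 0 0 0 5"

```text
clock: 17.65
position: [0.6098, -0.2461, 0.2001]
tcp_rot: [0.207, 0.978, -0.0, 0.0]
contact_force: [-0.7, -0.2, 0.1]
width: 0.589
```

Run:
```python
from h import *
st(); im=snap('side','s6'); t=snap('top','t6')
cv2.imwrite('pics/s6z.png',cv2.resize(im[170:400,230:470,::-1],(720,600)))
for q in "receptacle","accumulator","transducer":
  for c in("top","side"):
    r=env.mark_of(q,c); print(q,c,[(round(d['conf'],2),np.round(d['point'],3).tolist()) for d in r[:3]])
```

```text
t 17.65 pos [ 0.6098 -0.2461  0.2001] yaw_y 66.09 zax [ 0.001 -0.    -1.   ] F [-0.7 -0.2  0.1] w 0.589 q [-0.38  0.38  0.23  1.41 -0.    0.03]
receptacle top [(0.63, [0.507, 0.048, 0.023]), (0.42, [0.497, 0.011, 0.021]), (0.24, [0.644, 0.082, 0.116])]
receptacle side [(0.7, [0.51, 0.042, 0.021]), (0.62, [0.421, -0.242, -0.002])]
accumulator top [(0.51, [0.536, -0.419, -0.0])]
accumulator side [(0.75, [0.596, -0.327, 0.0]), (0.62, [0.539, -0.419, -0.005]), (0.61, [0.515, -0.33, -0.001])]
transducer top []
transducer side [(0.62, [0.571, -0.236, -0.002])]
```

View pics/s6z.png

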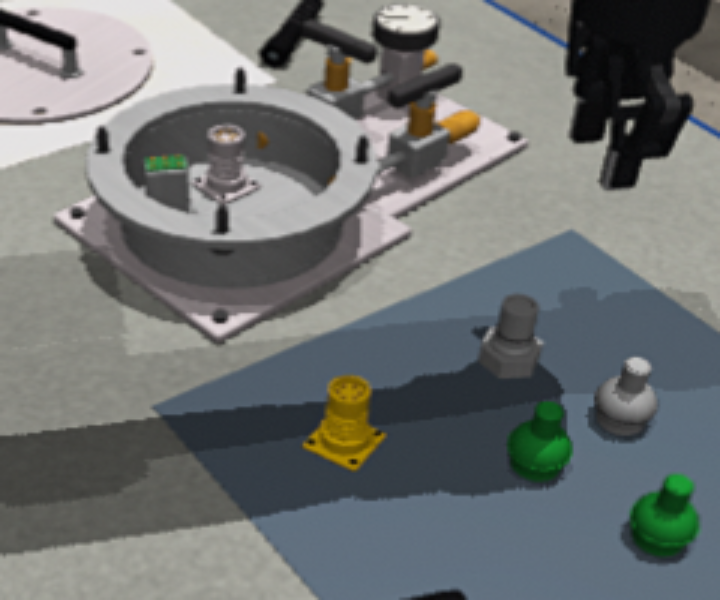

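Run:
```python
from h import *
print(atz([(230+520/3,170+305*23/60)],'side',.066), atz([(230+512/3,170+365*23/60)],'side',.01))
for _ in range(1):
  env.capture('side')
  for q in ("transducer",): print([(round(d['conf'],2),np.round(d['point'],3).tolist()) for d in env.mark_of(q,'side')])
```

```text
[[ 0.57304992 -0.24114329  0.066     ]] [[ 0.56516452 -0.25294447  0.01      ]]
[(0.62, [0.575, -0.239, -0.003]), (0.49, [0.647, 0.084, 0.12])]
```

>>> send_rows --pt "-3 0.5 0 0 0 0 5" --pt "-0.7 0.2 -2 0 0 0 5" --pt "0 0 -4 0 0 0 5" --pt "0 0 -3.5 0 0 0 5" --pt "0 0 -1 0 0 0 5" --pt "0 0 0 0 0 0 5" --pt "0 0 0 0 0 0 5"

```text
clock: 18.85
position: [0.573, -0.2389, 0.0956]
tcp_rot: [0.207, 0.978, -0.001, 0.003]
contact_force: [0.1, 0.4, 0.2]
width: 0.586
```

Run:
```python
from h import *
st(); im=snap('side','s7')
cv2.imwrite('pics/s7z.png',cv2.resize(im[230:380,330:480,::-1],(600,600)))
for c in ['side']: print([(round(d['conf'],2),np.round(d['point'],3).tolist()) for d in env.mark_of('transducer',c)])
env.capture('top');print([(round(d['conf'],2),np.round(d['point'],3).tolist()) for d in env.mark_of('transducer','top')])
```

```text
t 18.85 pos [ 0.573  -0.2389  0.0956] yaw_y 66.16 zax [ 0.006 -0.003 -1.   ] F [0.1 0.4 0.2] w 0.586 q [-0.39  0.33 -0.08  1.15 -0.    0.02]
[(0.6, [0.574, -0.24, -0.006])]
[(0.72, [0.723, 0.259, -0.001]), (0.61, [0.577, -0.24, -0.0])]
```

View pics/s7z.png

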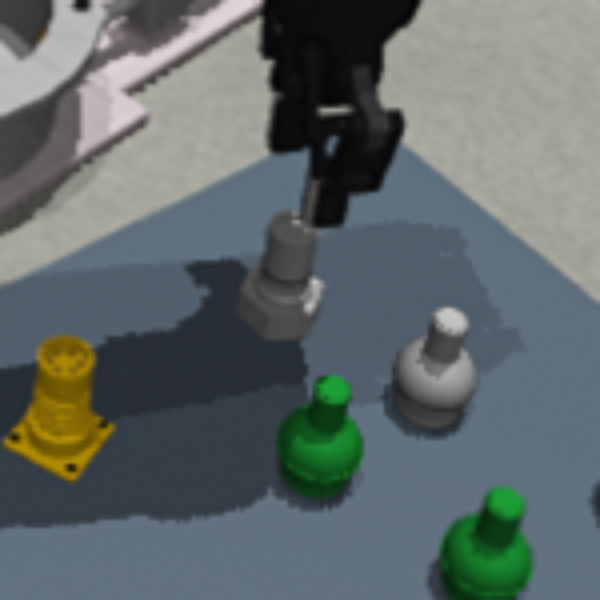

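Well over the tower. Descend and grip.

>>> send_rows --pt "0 -0.1 -2 0.2 0.3 0 5" --pt "0 0 -2.5 0 0 0 5" --pt "0 0 -1.2 0 0 0 5" --pt "0 0 -0.5 0 0 0 5" --pt "0 0 0 0 0 0 4" --pt "0 0 0 0 0 0 2" --pt "0 0 0 0 0 0 1.5" --pt "0 0 0 0 0 0 1.5" --pt "0 0 0 0 0 0 1.5" --pt "0 0 0 0 0 0 1.5"

```text
clock: 20.05
position: [0.5785, -0.2421, 0.0411]
tcp_rot: [0.206, 0.978, -0.001, 0.008]
contact_force: [0.5, 0.2, -1.5]
width: 0.292
```

Run:
```python
from h import *
st()
```

```text
t 20.05 pos [ 0.5785 -0.2421  0.0411] yaw_y 66.18 zax [ 0.015 -0.005 -1.   ] F [ 0.5  0.2 -1.5] w 0.292 q [-0.4   0.36 -0.16  1.03  0.    0.02]
```

>>> send_rows --pt "0 0 3.6 0 0 0 1.5" --pt "0 0 3.6 0 0 0 1.5" --pt "0 0 3.6 0 0 0 1.5" --pt "-0.5 2 3 0 0 0 1.5" --pt "-1.6 3.5 1 0 0 0 1.5" --pt "-1.6 3.5 0 0 0 0 1.5" --pt "-1.6 3.5 0 0 0 0 1.5" --pt "-1.6 3.5 0 0 0 0 1.5" --pt "-1.5 3 0 0 0 0 1.5" --pt "-1 2 0 0 0 0 1.5" --pt "0 0 0 0 0 0 1.5" --pt "0 0 0 0 0 0 1.5"

```text
clock: 21.25
position: [0.4783, -0.0254, 0.1947]
tcp_rot: [0.207, 0.978, 0.0, 0.008]
contact_force: [0.2, -0.3, -2.5]
width: 0.29
```

```bash
python3 -c "
from h import *
st()"
```

```text
t 21.25 pos [ 0.4783 -0.0254  0.1947] yaw_y 66.06 zax [ 0.017 -0.003 -1.   ] F [ 0.2 -0.3 -2.5] w 0.29 q [-0.05  0.03 -0.23  1.3  -0.    0.37]
```

>>> send_rows --pt "0 0 0 0 0 0 1.5" --pt "0 0 -2 0 0 0 1.5" --pt "0 0 -3.5 0 0 0 1.5" --pt "0 0 -3.5 0 0 0 1.5" --pt "0 0 -2 0 0 0 1.5" --pt "0 0 -1 0 0 0 1.5" --pt "0 0 0 0 0 0 1.5" --pt "0 0 0 0 0 0 1.5"

```text
clock: 22.05
position: [0.4825, -0.0317, 0.072]
tcp_rot: [0.212, 0.977, -0.0, 0.011]
contact_force: [-0.3, 0.4, -2.1]
width: 0.285
```

```bash
python3 -c "
from h import *
st()"
```

```text
t 22.05 pos [ 0.4825 -0.0317  0.072 ] yaw_y 65.54 zax [ 0.021 -0.006 -1.   ] F [-0.3  0.4 -2.1] w 0.285 q [-0.06  0.08 -0.44  1.02 -0.    0.36]
```

>>> send_rows --pt "-0.5 0.6 0 0 0.4 0.4 1.5" --pt "0 0 -0.6 0 0 0 1.5" --pt "0 0 -0.3 0 0 0 1.5" --pt "0 0 -0.1 0 0 0 1.5" --pt "0 0 0 0 0 0 1.5"

```text
clock: 22.55
position: [0.4799, -0.0254, 0.065]
tcp_rot: [0.208, 0.978, -0.001, 0.01]
contact_force: [0.1, -0.6, -1.7]
width: 0.286
```

```bash
python3 -c "
from h import *
st()"
```

```text
t 22.55 pos [ 0.4799 -0.0254  0.065 ] yaw_y 65.98 zax [ 0.02  -0.006 -1.   ] F [ 0.1 -0.6 -1.7] w 0.286 q [-0.05  0.08 -0.46  1.01 -0.    0.37]
```

>>> send_rows --pt "0 0 -0.4 0 0.3 0 1.5" --pt "0 0 -0.1 0 0 0 1.5" --pt "0 0 0 0 0 0 1.5" --pt "0 0 0 0 0 0 1.5"

```text
clock: 22.95
position: [0.4801, -0.0254, 0.0597]
tcp_rot: [0.208, 0.978, -0.001, 0.008]
contact_force: [0.5, 0.7, -1.8]
width: 0.29
```

```bash
python3 -c "
from h import *
st()"
```

```text
t 22.95 pos [ 0.4801 -0.0254  0.0597] yaw_y 65.99 zax [ 0.014 -0.006 -1.   ] F [ 0.5  0.7 -1.8] w 0.29 q [-0.05  0.09 -0.46  1.   -0.01  0.37]
```

>>> send_rows --pt "0 0 0 0 0 0 4.2" --pt "0 0 0 0 0 0 4.2" --pt "0 0 0 0 0 0 4.2" --pt "0 0 2 0 0 0 4.2" --pt "0 0 4 0 0 0 4.2" --pt "0 0 4 0 0 0 5" --pt "0.5 -1 3 0 0.5 0 5" --pt "1.5 -4 1 0 0 0 5" --pt "1.5 -4 0 0 0 0 5" --pt "1.5 -4 0 0 0 0 5" --pt "1.5 -4 0 0 0 0 5" --pt "1.5 -4 0 0 0 0 5" --pt "1.2 -4 0 0 0 0 5" --pt "1.2 -2 0 0 0 0 5" --pt "0.3 -1 0 0 0 0 5" --pt "0 0 0 0 0 0 5" --pt "0 0 0 0 0 0 5"

```text
clock: 24.65
position: [0.5896, -0.3168, 0.2087]
tcp_rot: [0.206, 0.978, -0.002, 0.007]
contact_force: [-0.9, -0.2, -0.1]
width: 0.584
```

Run:
```python
from h import *
st(); im=snap('side','s8'); t=snap('top','t8')
cv2.imwrite('pics/s8z.png',cv2.resize(im[170:400,230:470,::-1],(720,600)))
for q in "accumulator","transducer":
  for c in("top","side"):
    r=env.mark_of(q,c); print(q,c,[(round(d['conf'],2),np.round(d['point'],3).tolist()) for d in r[:3]])
```

```text
t 24.65 pos [ 0.5896 -0.3168  0.2087] yaw_y 66.19 zax [ 0.013 -0.007 -1.   ] F [-0.9 -0.2 -0.1] w 0.584 q [-0.49  0.4   0.26  1.42 -0.   -0.08]
accumulator top [(0.59, [0.599, -0.323, 0.001])]
accumulator side [(0.88, [0.539, -0.418, -0.002]), (0.6, [0.513, -0.33, -0.001])]
transducer top [(0.58, [0.48, -0.023, 0.019])]
transducer side [(0.61, [0.478, -0.027, 0.019])]
```

View pics/s8z.png

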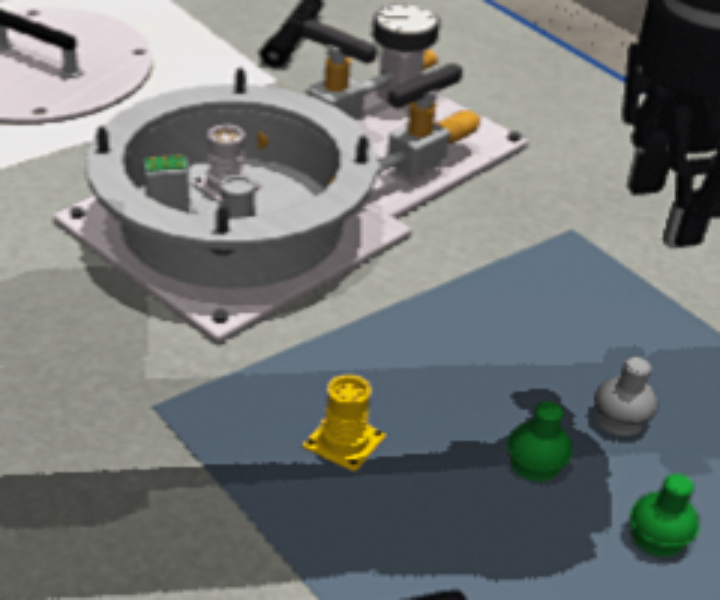

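>>> send_rows --pt "0.8 -0.9 -1 0.4 0.8 0 5" --pt "0 0 -3 0 0 0 5" --pt "0 0 -4 0 0 0 5" --pt "0 0 -3 0 0 0 5" --pt "0 0 -1 0 0 0 5" --pt "0 0 0 0 0 0 5" --pt "0 0 0 0 0 0 5"

```text
clock: 25.65
position: [0.599, -0.3226, 0.0915]
tcp_rot: [0.204, 0.979, -0.002, 0.004]
contact_force: [-0.4, -0.4, 0.9]
width: 0.588
```

```bash
python3 -c "
from h import *
st()"
```

```text
t 25.65 pos [ 0.599  -0.3226  0.0915] yaw_y 66.5 zax [ 0.007 -0.005 -1.   ] F [-0.4 -0.4  0.9] w 0.588 q [-0.49  0.44  0.07  1.19 -0.   -0.08]
```

>>> send_rows --pt "0 -0.4 -1 0.3 0.5 -0.4 5" --pt "0 0 -2 0 0 0 5" --pt "0 0 -1.2 0 0 0 5" --pt "0 0 -0.3 0 0 0 5" --pt "0 0 0 0 0 0 5"

```text
clock: 26.15
position: [0.6026, -0.3293, 0.0511]
tcp_rot: [0.208, 0.978, -0.001, 0.003]
contact_force: [0.3, 0.2, -0.3]
width: 0.585
```

Run:
```python
from h import *
st(); im=snap('side','s9')
cv2.imwrite('pics/s9z.png',cv2.resize(im[230:380,370:520,::-1],(600,600)))
```

```text
t 26.15 pos [ 0.6026 -0.3293  0.0511] yaw_y 66.02 zax [ 0.006 -0.004 -1.   ] F [ 0.3  0.2 -0.3] w 0.585 q [-0.5   0.47  0.03  1.12 -0.   -0.08]
```

View pics/s9z.png

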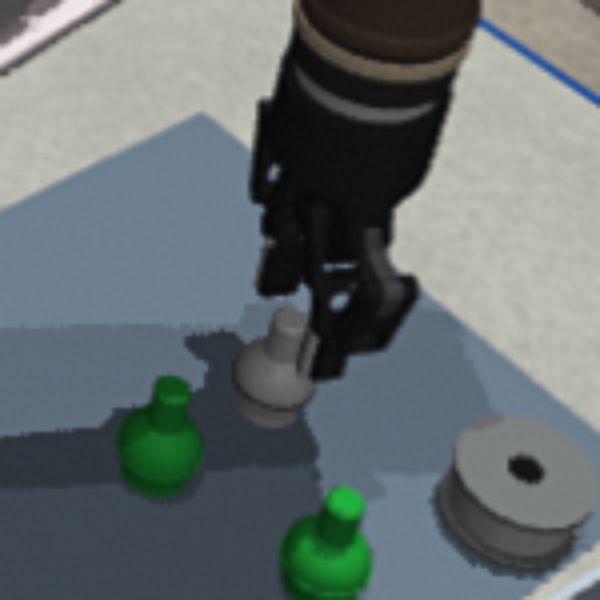

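>>> send_rows --pt "-0.4 0.2 -0.5 0.2 0.3 0 5" --pt "0 0 -0.3 0 0 0 4.5" --pt "0 0 0 0 0 0 3" --pt "0 0 0 0 0 0 1" --pt "0 0 0 0 0 0 0.8" --pt "0 0 0 0 0 0 0.8" --pt "0 0 0 0 0 0 0.8" --pt "0 0 0 0 0 0 0.8"

```text
clock: 27.0
position: [0.5992, -0.3276, 0.0449]
tcp_rot: [0.208, 0.978, -0.001, 0.002]
contact_force: [0.6, -0.3, 0.1]
width: 0.189
```

```bash
python3 -c "
from h import *
st()"
```

```text
t 27.0 pos [ 0.5992 -0.3276  0.0449] yaw_y 66.03 zax [ 0.003 -0.002 -1.   ] F [ 0.6 -0.3  0.1] w 0.189 q [-0.5   0.47  0.01  1.11 -0.   -0.08]
```

>>> send_rows --pt "0 0 3.6 0 0 0 0.8" --pt "0 0 3.6 0 0 0 0.8" --pt "0 0 3.6 0 0 0 0.8" --pt "-0.2 2 3 0 0 0 0.8" --pt "-0.8 4 1 0 0 0 0.8" --pt "-0.8 4 0 0 0 0 0.8" --pt "-0.8 4 0 0 0 0 0.8" --pt "-0.8 4 0 0 0 0 0.8" --pt "-0.8 4 0 0 0 0 0.8" --pt "-0.8 4 0 0 0 0 0.8" --pt "-0.5 3 0 0 0 0 0.8" --pt "-0.2 1.5 0 0 0 0 0.8" --pt "0 0 0 0 0 0 0.8" --pt "0 0 0 0 0 0 0.8" --pt "0 0 0 0 0 0 0.8"

```text
clock: 28.5
position: [0.5348, -0.0118, 0.1943]
tcp_rot: [0.209, 0.978, 0.001, -0.001]
contact_force: [0.5, -0.2, -2.3]
width: 0.195
```

```bash
python3 -c "
from h import *
st()"
```

```text
t 28.5 pos [ 0.5348 -0.0118  0.1943] yaw_y 65.9 zax [-0.001  0.002 -1.   ] F [ 0.5 -0.2 -2.3] w 0.195 q [-0.02  0.15 -0.09  1.33  0.    0.4 ]
```

>>> send_rows --pt "0 0 0 0 0 0 0.8" --pt "0 0 -2 0 0 0 0.8" --pt "0 0 -3.5 0 0 0 0.8" --pt "0 0 -3.5 0 0 0 0.8" --pt "0 0 -2 0 0 0 0.8" --pt "0 0 -0.5 0 0 0 0.8" --pt "0 0 0 0 0 0 0.8" --pt "0 0 0 0 0 0 0.8"

```text
clock: 29.3
position: [0.5369, -0.0187, 0.0771]
tcp_rot: [0.214, 0.977, 0.001, 0.001]
contact_force: [0.2, -0.4, -1.6]
width: 0.191
```

```bash
python3 -c "
from h import *
st()"
```

```text
t 29.3 pos [ 0.5369 -0.0187  0.0771] yaw_y 65.3 zax [ 0.002  0.001 -1.   ] F [ 0.2 -0.4 -1.6] w 0.191 q [-0.04  0.19 -0.3   1.07  0.    0.4 ]
```

>>> send_rows --pt "-0.1 0.8 0 0 0.2 0.5 0.8" --pt "0 0 -0.6 0 0 0 0.8" --pt "0 0 -0.4 0 0 0 0.8" --pt "0 0 -0.1 0 0 0 0.8" --pt "0 0 0 0 0 0 0.8"

```text
clock: 29.8
position: [0.5385, -0.01, 0.0692]
tcp_rot: [0.209, 0.978, 0.001, 0.002]
contact_force: [0.3, 0.7, -1.2]
width: 0.194
```

```bash
python3 -c "
from h import *
st()"
```

```text
t 29.8 pos [ 0.5385 -0.01    0.0692] yaw_y 65.86 zax [ 0.005  0.001 -1.   ] F [ 0.3  0.7 -1.2] w 0.194 q [-0.02  0.2  -0.32  1.05  0.    0.4 ]
```

>>> send_rows --pt "0 0 -0.3 0 0.3 0 0.8" --pt "0 0 -0.1 0 0 0 0.8" --pt "0 0 0 0 0 0 0.8" --pt "0 0 0 0 0 0 0.8"

```text
clock: 30.2
position: [0.5385, -0.01, 0.0649]
tcp_rot: [0.209, 0.978, 0.0, -0.0]
contact_force: [0.2, 0.3, -0.4]
width: 0.197
```

```bash
python3 -c "
from h import *
st()"
```

```text
t 30.2 pos [ 0.5385 -0.01    0.0649] yaw_y 65.86 zax [-0.001  0.001 -1.   ] F [ 0.2  0.3 -0.4] w 0.197 q [-0.02  0.2  -0.32  1.05  0.    0.4 ]
```

>>> send_rows --pt "0 0 0 0 0 0 3.4" --pt "0 0 0 0 0 0 3.4" --pt "0 0 0 0 0 0 3.4" --pt "0 0 2 0 0 0 3.4" --pt "0 0 4 0 0 0 3.4" --pt "0 0 4 0 0 0 4.5" --pt "0 1 3 0 0 0 4.5" --pt "-0.6 4 1 0 0 -4.5 4.5" --pt "-0.6 4 0 0 0 -4.5 4.5" --pt "-0.6 4 0 0 0 -4.5 4.5" --pt "-0.6 4 0 0 0 -4.5 4.5" --pt "-0.6 4 0 0 0 -4.5 4.5" --pt "-0.6 4 0 0 0 -4.5 4.5" --pt "-0.6 4 0 0 0 -4.5 4.5" --pt "-0.6 3 0 0 0 -4.5 4.5" --pt "-0.6 2 0 0 0 -4.5 4.5" --pt "0 0 0 0 0 0 4.5" --pt "0 0 0 0 0 0 4.5"

```text
clock: 32.0
position: [0.4814, 0.3431, 0.215]
tcp_rot: [0.548, 0.836, 0.003, 0.004]
contact_force: [-0.8, -0.4, -0.0]
width: 0.524
```

Run:
```python
from h import *
st(); im=snap('side','s10'); t=snap('top','t10')
cv2.imwrite('pics/s10z.png',cv2.resize(im[130:360,170:410,::-1],(720,600)))
cv2.imwrite('pics/t10z.png',cv2.resize(t[130:310,90:350,::-1],None,fx=3,fy=3,interpolation=2))
for q in "accumulator","transducer","relay","receptacle","cover","cover_handle":
  for c in("top","side"):
    r=env.mark_of(q,c); print(q,c,[(round(d['conf'],2),np.round(d['point'],3).tolist()) for d in r[:3]])
```

```text
t 32.0 pos [0.4814 0.3431 0.215 ] yaw_y 23.54 zax [ 0.011  0.001 -1.   ] F [-0.8 -0.4 -0. ] w 0.524 q [ 0.62  0.24  0.07  1.39 -0.    1.78]
accumulator top [(0.64, [0.521, -0.325, 0.002]), (0.59, [0.54, -0.008, 0.018]), (0.54, [0.538, -0.418, -0.001])]
accumulator side [(0.74, [0.538, -0.01, 0.022]), (0.73, [0.536, -0.42, -0.002]), (0.58, [0.516, -0.328, 0.002])]
transducer top [(0.71, [0.54, -0.004, 0.021]), (0.61, [0.477, -0.023, 0.02])]
transducer side [(0.57, [0.475, -0.023, 0.018])]
relay top []
relay side [(0.67, [0.45, 0.034, 0.018])]
receptacle top [(0.82, [0.509, 0.048, 0.023]), (0.56, [0.423, -0.24, 0.002])]
receptacle side [(0.76, [0.424, -0.241, -0.0]), (0.73, [0.509, 0.044, 0.02])]
cover top [(0.93, [0.481, 0.347, -0.005])]
cover side [(0.93, [0.478, 0.348, -0.003])]
cover_handle top [(0.57, [0.477, 0.35, 0.049])]
cover_handle side [(0.56, [0.48, 0.35, 0.048])]
```

View pics/s10z.png

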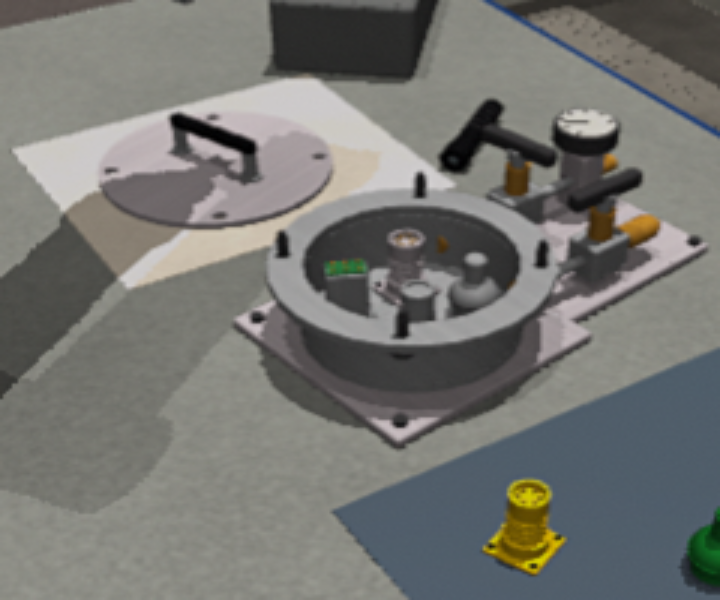

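View pics/t10z.png

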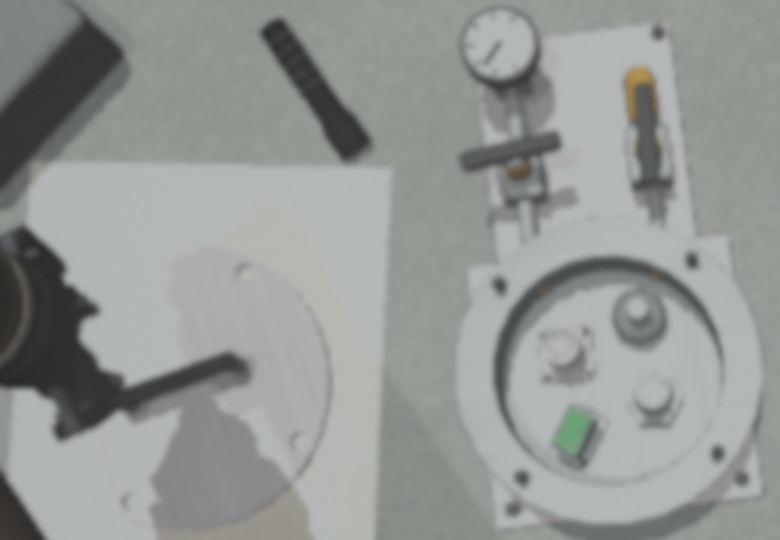

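Run:
```python
from h import *
f=lambda L:[(170+(x+.5)/3-.5,130+(y+.5)*23/60-.5) for x,y in L]
S=atz(f([(110,171),(213,118),(320,157),(220,215)]),'side',.008)[:,:2]; c=S.mean(0);print('holes',c,[(np.degrees(np.arctan2(*(p-c)[::-1])).round(1),np.hypot(*(p-c)).round(4)) for p in S])
S=atz(f([(420,182),(283,240),(403,317),(543,249)]),'side',.112)[:,:2]; c=S.mean(0);print('studs',c,[(np.degrees(np.arctan2(*(p-c)[::-1])).round(1),np.hypot(*(p-c)).round(4)) for p in S])
P=atz(f([(173,119),(255,148)]),'side',.054)[:,:2];print(P.mean(0),P[1]-P[0],np.degrees(np.arctan2(*(P[1]-P[0])[::-1])))
# refined: reprojection check of model
ang=np.radians(45+8.6+90*np.arange(4))
print(proj(np.c_[.4914+.101*np.cos(ang),.0102+.101*np.sin(ang),np.full(4,.116)],'side'),proj(np.c_[.4914+.101*np.cos(ang),.0102+.101*np.sin(ang),np.full(4,.116)],'top'))
```

```text
holes [0.47673375 0.34399848] [(np.float64(156.2), np.float64(0.102)), (np.float64(66.1), np.float64(0.0994)), (np.float64(-24.1), np.float64(0.1017)), (np.float64(-113.7), np.float64(0.099))]
studs [0.4868568  0.00104597] [(np.float64(54.1), np.float64(0.0975)), (np.float64(144.2), np.float64(0.0996)), (np.float64(-126.2), np.float64(0.0976)), (np.float64(-35.8), np.float64(0.1))]
[0.47386216 0.33492484] [ 0.04007806 -0.09506801] -67.14104924003728
[[309.63958433 195.0357241 ]
 [263.22940492 217.38467751]
 [303.25140373 247.71419062]
 [350.41423542 221.35907768]] [[255.41668113 224.0224012 ]
 [262.8569505  289.33546161]
 [328.9947931  280.95216904]
 [320.57608686 215.80903512]]
```

>>> send_rows --pt "-0.2 0.5 -2 0 0.6 -2.5 4.5" --pt "0 0 -4 0 0 0 4.5" --pt "0 0 -4 0 0 0 4.5" --pt "0 0 -2.5 0 0 0 4.5" --pt "0 0 -0.5 0 0 0 4.5" --pt "0 0 0 0 0 0 4.5" --pt "0 0 0 0 0 0 4.5"

```text
clock: 33.4
position: [0.4802, 0.3487, 0.0841]
tcp_rot: [0.568, 0.823, 0.003, 0.0]
contact_force: [0.1, -1.1, 0.3]
width: 0.53
```

```bash
python3 -c "
from h import *
st()"
```

```text
t 33.4 pos [0.4802 0.3487 0.0841] yaw_y 20.84 zax [ 0.004  0.005 -1.   ] F [ 0.1 -1.1  0.3] w 0.53 q [ 0.63  0.29 -0.17  1.11  0.    1.83]
```

>>> send_rows --pt "-0.1 0 -1 -0.3 0.2 0 4.5" --pt "0 0 -2 0 0 0 4.5" --pt "0 0 -1.5 0 0 0 4.5" --pt "0 0 -0.5 0 0 0 4.5" --pt "0 0 0 0 0 0 4.5" --pt "0 0 0 0 0 0 4.5"

```text
clock: 34.0
position: [0.4833, 0.352, 0.0392]
tcp_rot: [0.568, 0.823, 0.005, 0.003]
contact_force: [0.8, -0.4, 0.2]
width: 0.533
```

```bash
python3 -c "
from h import *
st()
im=snap('side','s11'); cv2.imwrite('pics/s11z.png',cv2.resize(im[130:280,170:330,::-1],(640,600)))"
```

```text
t 34.0 pos [0.4833 0.352  0.0392] yaw_y 20.84 zax [ 0.01   0.006 -1.   ] F [ 0.8 -0.4  0.2] w 0.533 q [ 0.63  0.32 -0.23  1.01 -0.    1.84]
```

View pics/s11z.png

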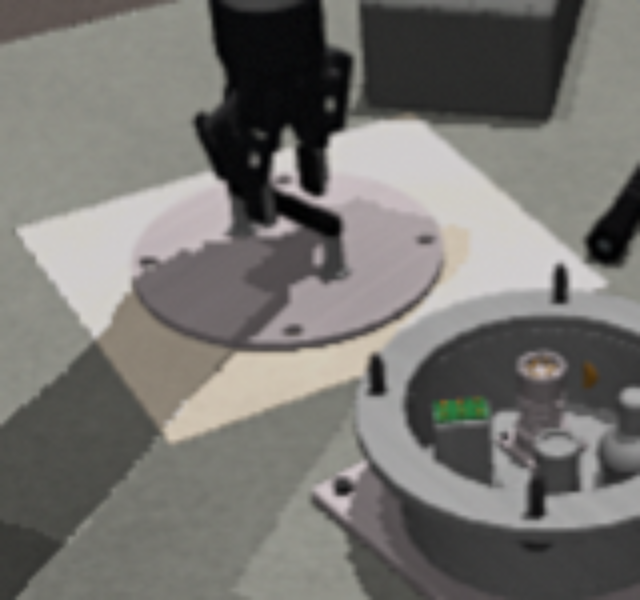

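>>> send_rows --pt "-0.4 -0.3 -0.8 -0.4 0.6 0 4.5" --pt "0 0 -0.2 0 0 0 4.5" --pt "0 0 0 0 0 0 4.5"

```text
clock: 34.35
position: [0.4798, 0.3494, 0.0302]
tcp_rot: [0.568, 0.823, 0.0, 0.001]
contact_force: [0.1, -0.5, 0.1]
width: 0.527
```

```bash
python3 -c "
from h import *
st()"
```

```text
t 34.35 pos [0.4798 0.3494 0.0302] yaw_y 20.84 zax [ 0.001  0.    -1.   ] F [ 0.1 -0.5  0.1] w 0.527 q [ 0.63  0.32 -0.24  1.01 -0.    1.84]
```

Perfect pose; grip.

>>> send_rows --pt "0 0 0 0 0 0 3" --pt "0 0 0 0 0 0 1" --pt "0 0 0 0 0 0 0.5" --pt "0 0 0 0 0 0 0.5" --pt "0 0 0 0 0 0 0.5" --pt "0 0 0 0 0 0 0.5" --pt "0 0 0 0 0 0 0.5" --newtons 90

```text
clock: 35.05
position: [0.4794, 0.3492, 0.0305]
tcp_rot: [0.567, 0.823, 0.0, 0.0]
contact_force: [-0.5, -0.5, 0.3]
width: 0.142
```

```bash
python3 -c "
from h import *
st()"
```

```text
t 35.05 pos [0.4794 0.3492 0.0305] yaw_y 20.86 zax [ 0.001  0.    -1.   ] F [-0.5 -0.5  0.3] w 0.142 q [ 0.63  0.32 -0.24  1.01 -0.    1.84]
```

>>> send_rows --pt "0 0 1 0 0 0 0.5" --pt "0 0 2 0 0 0 0.5" --pt "0 0 3 0 0 0 0.5" --pt "0 0 3 0 0 0 0.5" --pt "0 0 3 0 0 0 0.5" --pt "0 0 3 0 0 0 0.5" --pt "0 0 1.5 0 0 0 0.5" --pt "0 0 0 0 0 0 0.5" --pt "0 0 0 0 0 0 0.5"

```text
clock: 35.95
position: [0.4717, 0.3431, 0.1916]
tcp_rot: [0.568, 0.823, -0.012, -0.004]
contact_force: [-0.2, 0.4, -8.9]
width: 0.145
```

```bash
python3 -c "
from h import *
st();snap('side','s12')"
```

```text
t 35.95 pos [0.4717 0.3431 0.1916] yaw_y 20.8 zax [-0.02  -0.015 -1.   ] F [-0.2  0.4 -8.9] w 0.145 q [ 0.63  0.26  0.04  1.37 -0.    1.84]
```

View pics/s12.png

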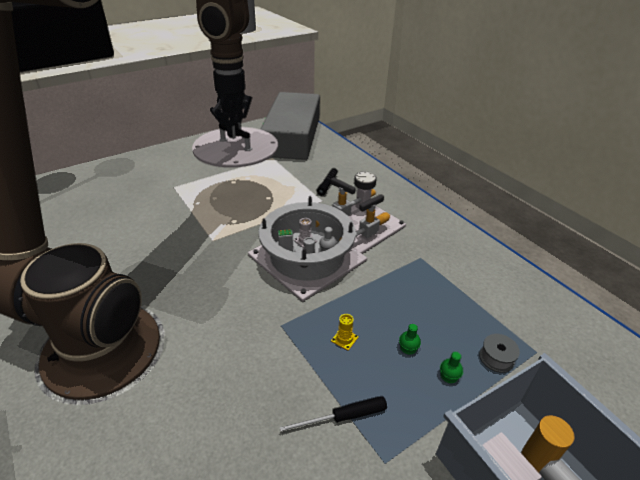

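>>> send_rows --pt "0.2 -1 0.2 0.4 -0.6 -1 0.5" --pt "0.2 -2.5 0 0.4 -0.5 -1 0.5" --pt "0.2 -3 0 0 0 -1 0.5" --pt "0.2 -3 0 0 0 -1 0.5" --pt "0.2 -3 0 0 0 -1 0.5" --pt "0.2 -3 0 0 0 -1 0.5" --pt "0.2 -3 0 0 0 -1 0.5" --pt "0.2 -3 0 0 0 -1 0.5" --pt "0.2 -3 0 0 0 -1 0.5" --pt "0.2 -3 0 0 0 -1 0.5" --pt "0 -2 0 0 0 -1 0.5" --pt "0 -1 0 0 0 -1 0.5" --pt "0 0 0 0 0 0 0.5" --pt "0 0 0 0 0 0 0.5"

```text
clock: 37.4
position: [0.4793, 0.0173, 0.176]
tcp_rot: [0.658, 0.753, -0.011, -0.005]
contact_force: [0.3, 0.1, -8.9]
width: 0.143
```

```bash
python3 -c "
from h import *
st()"
```

```text
t 37.4 pos [0.4793 0.0173 0.176 ] yaw_y 7.72 zax [-0.023 -0.01  -1.   ] F [ 0.3  0.1 -8.9] w 0.143 q [ 0.04  0.07 -0.23  1.3  -0.01  1.48]
```

>>> send_rows --pt "1.2 -0.7 0.5 0.6 -1.3 0.9 0.5" --pt "0 0 0 0 0 0 0.5" --pt "0 0 0 0 0 0 0.5"

```text
clock: 37.7
position: [0.4905, 0.0126, 0.18]
tcp_rot: [0.651, 0.759, 0.0, -0.001]
contact_force: [0.4, 0.2, -8.7]
width: 0.144
```

```bash
python3 -c "
from h import *
st()"
```

```text
t 37.7 pos [0.4905 0.0126 0.18  ] yaw_y 8.82 zax [-0.002  0.002 -1.   ] F [ 0.4  0.2 -8.7] w 0.144 q [ 0.02  0.07 -0.22  1.29  0.    1.44]
```

Run:
```python
from h import *
st(); im=snap('side','s13'); t=snap('top','t13')
cv2.imwrite('pics/s13z.png',cv2.resize(im[150:310,230:400,::-1],None,fx=3.7,fy=3.7,interpolation=2))
cv2.imwrite('pics/t13z.png',cv2.resize(t[170:320,210:370,::-1],None,fx=4,fy=4,interpolation=2))
for q in "cover","cover_handle","flange_face":
  for c in("top","side"):
    r=env.mark_of(q,c); print(q,c,[(round(d['conf'],2),np.round(d['point'],3).tolist()) for d in r[:2]])
```

```text
t 37.7 pos [0.4905 0.0126 0.18  ] yaw_y 8.82 zax [-0.002  0.002 -1.   ] F [ 0.4  0.2 -8.7] w 0.144 q [ 0.02  0.07 -0.22  1.29  0.    1.44]
cover top [(0.43, [0.648, -0.448, 0.0])]
cover side [(0.75, [0.49, 0.012, 0.146])]
cover_handle top []
cover_handle side [(0.98, [0.494, 0.009, 0.199]), (0.4, [0.508, 0.046, 0.017])]
flange_face top []
flange_face side [(0.9, [0.491, 0.014, 0.092]), (0.29, [0.306, -0.371, 0.002])]
```

View pics/s13z.png

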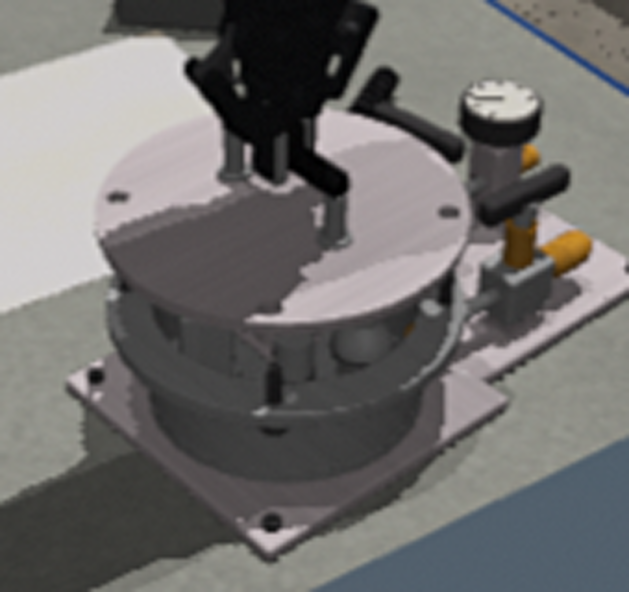

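View pics/t13z.png

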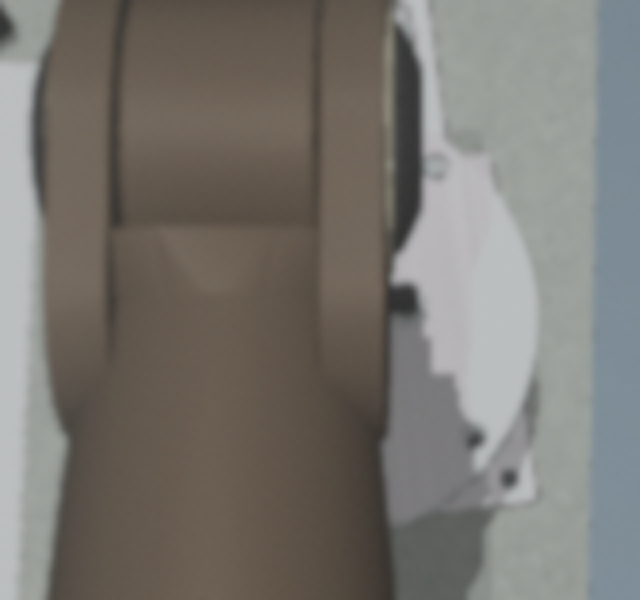

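Run:
```python
from h import *
from scipy.optimize import least_squares
from scipy import ndimage as nd
# studs: dark blobs
ims={'side':cv2.imread('pics/s10.png',0),'top':cv2.imread('pics/t10.png',0)}
ang=np.radians(45+8.6+90*np.arange(4))
obs={}
for c in('side','top'):
    p=proj(np.c_[.4914+.101*np.cos(ang),.0102+.101*np.sin(ang),np.full(4,.103)],c)
    L=[]
    for u,v in p:
        r=9 if c=='side' else 6
        x0,y0=int(round(u))-r,int(round(v))-r
        w=ims[c][y0:y0+2*r+1,x0:x0+2*r+1].astype(float)
        bg=np.median(w); wt=np.clip(bg-w-(35 if c=='side' else 25),0,None)
        lab,n=nd.label(wt>0); k=lab[np.unravel_index(np.argmax(wt*np.exp(-((np.indices(wt.shape)-r)**2).sum(0)/30)),wt.shape)]
        m=wt*(lab==k); cy,cx=nd.center_of_mass(m); L.append((x0+cx,y0+cy)); 
    obs[c]=np.array(L); print(c,obs[c].round(1).tolist(),p.round(1).tolist())
def fit(obs,z,a0):
    def f(x,cs):
        a=a0+np.radians(90*np.arange(4))+x[2]
        P=np.c_[x[0]+.101*np.cos(a),x[1]+.101*np.sin(a),np.full(4,z)]
        return np.concatenate([(proj(P,c)-obs[c])[~np.isnan(obs[c][:,0])].ravel() for c in cs])
    for cs in(['side'],['top'],['side','top']):
        s=least_squares(f,[.4914,.0102,0],args=(cs,),x_scale=[.01,.01,.1]); print(cs,s.x[:2].round(4),np.degrees(a0+s.x[2])-45,'rms px',np.sqrt((s.fun**2).mean()).round(2))
print('studs');fit(obs,.103,ang[0])
n=(np.nan,np.nan)
S=lambda x,y:(230+(x+.5)/3.7-.5,150+(y+.5)/3.7-.5); T=lambda x,y:(210+(x+.5)/4-.5,170+(y+.5)/4-.5)
h={'side':np.array([n,S(118,196),S(272,307),S(449,211)]),'top':np.array([n,n,T(475,438),T(435,166)])}
print('holes');fit(h,.155,ang[0])
```

```text
side [[309.6, 201.1], [263.7, 223.8], [305.9, 250.8], [350.2, 227.5]] [[309.6, 199.4], [263.6, 221.9], [303.3, 252.3], [350.1, 225.8]]
top [[256.2, 224.8], [263.6, 288.9], [328.8, 280.8], [320.3, 216.5]] [[256.1, 225.0], [263.5, 289.6], [328.9, 281.3], [320.6, 216.9]]
studs
['side'] [0.4913 0.0067] 9.923796235107638 rms px 1.18
['top'] [0.4924 0.0104] 8.70193972231472 rms px 0.15
['side', 'top'] [0.4923 0.0093] 9.168286117694876 rms px 1.0
holes
['side'] [0.4922 0.0135] 8.957777572283732 rms px 0.19
['top'] [0.4923 0.0133] 9.609405128043385 rms px 0.29
['side', 'top'] [0.4923 0.0135] 9.290385104063212 rms px 0.29
```

>>> send_rows --pt "0 -0.3 0.2 0 0 -0.1 0.5" --pt "0 0 -1 0 0 0 0.5" --pt "0 0 -1 0 0 0 0.5" --pt "0 0 0 0 0 0 0.5" --pt "0 0 0 0 0 0 0.5"

```text
clock: 38.6
position: [0.4905, 0.0085, 0.16]
tcp_rot: [0.652, 0.759, -0.0, -0.001]
contact_force: [0.3, 0.3, -9.1]
width: 0.146
```

Run:
```python
from h import *
st(); im=snap('side','s14'); t=snap('top','t14')
cv2.imwrite('pics/s14z.png',cv2.resize(im[150:310,230:400,::-1],None,fx=3.7,fy=3.7,interpolation=2))
cv2.imwrite('pics/t14z.png',cv2.resize(t[170:320,210:370,::-1],None,fx=4,fy=4,interpolation=2))
```

```text
t 38.6 pos [0.4905 0.0085 0.16  ] yaw_y 8.66 zax [-0.002  0.001 -1.   ] F [ 0.3  0.3 -9.1] w 0.146 q [ 0.02  0.07 -0.26  1.24  0.    1.44]
```

View pics/s14z.png

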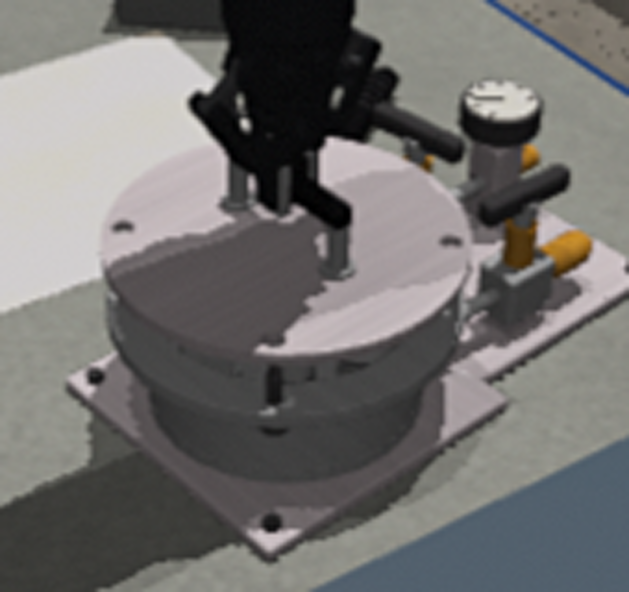

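View pics/t14z.png

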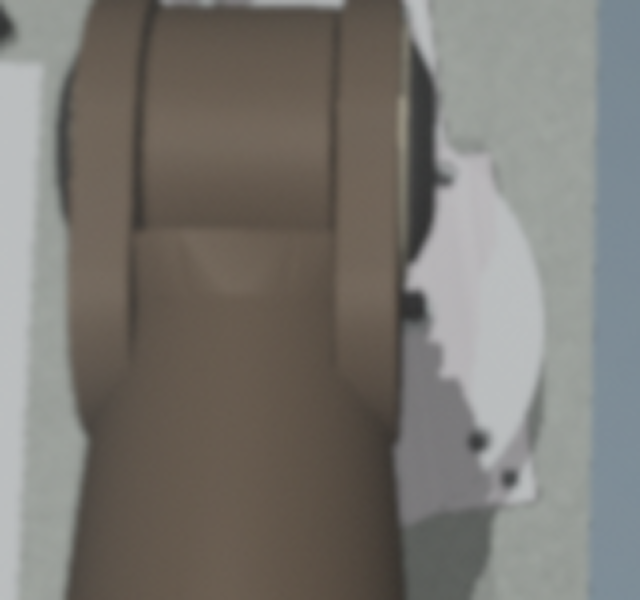

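Run:
```python
from h import *
S=lambda x,y:(230+(x+.5)/3.7-.5,150+(y+.5)/3.7-.5); T=lambda x,y:(210+(x+.5)/4-.5,170+(y+.5)/4-.5)
z=.16-.0305+.006
# top-cam stud truth (z .116 tips) vs hole
from scipy.optimize import least_squares
a0=np.radians(53.7)
n=(np.nan,np.nan)
h={'side':np.array([n,S(122,227),S(272,341),S(451,241)]),'top':np.array([n,n,T(478,440),T(442,179)])}
def f(x,cs):
    a=a0+np.radians(90*np.arange(4))+x[2]
    P=np.c_[x[0]+.101*np.cos(a),x[1]+.101*np.sin(a),np.full(4,z)]
    return np.concatenate([(proj(P,c)-h[c])[~np.isnan(h[c][:,0])].ravel() for c in cs])
for cs in(['side'],['top'],['side','top']):
    s=least_squares(f,[.49,.01,0],args=(cs,),x_scale=[.01,.01,.1]); print(cs,s.x[:2].round(4),(np.degrees(a0+s.x[2])-45).round(2),np.abs(s.fun).max().round(2))
t=cv2.imread('pics/t14.png'); c=t[270:296,318:340]; cv2.imwrite('pics/hz1.png',cv2.resize(c,None,fx=16,fy=16,interpolation=0))
c=t[205:226,312:330]; cv2.imwrite('pics/hz2.png',cv2.resize(c,None,fx=16,fy=16,interpolation=0))
```

```text
['side'] [0.4904 0.008 ] 8.56 0.4
['top'] [0.4914 0.0106] 9.08 0.46
['side', 'top'] [0.4911 0.0098] 8.99 0.95
```

View pics/hz1.png

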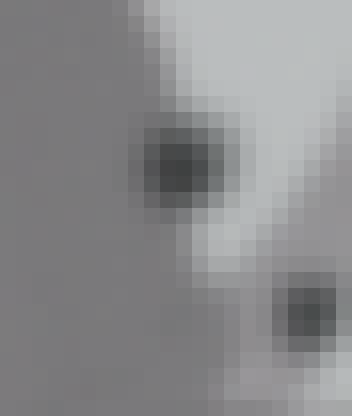

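View pics/hz2.png

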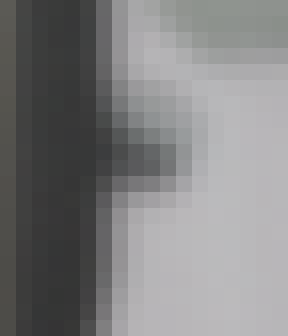

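>>> send_rows --pt "0 0.1 -0.8 0 0 0 0.5" --pt "0 0 -0.4 0 0 0 0.5" --pt "0 0 -0.3 0 0 0 0.5" --pt "0 0 0 0 0 0 0.5"

```text
clock: 39.1
position: [0.4909, 0.0097, 0.1443]
tcp_rot: [0.652, 0.759, 0.0, -0.001]
contact_force: [0.2, -1.0, -7.9]
width: 0.148
```

```bash
python3 -c "
from h import *
s=st();print(s['moment'].round(2))"
```

```text
t 39.1 pos [0.4909 0.0097 0.1443] yaw_y 8.67 zax [-0.001  0.001 -1.   ] F [ 0.2 -1.  -7.9] w 0.148 q [ 0.02  0.08 -0.28  1.21  0.    1.44]
[-0.03  0.04 -0.  ]
```

>>> send_rows --pt "0 0 -0.3 0 0 0 0.5" --pt "0 0 -0.2 0 0 0 0.5" --pt "0 0 0 0 0 0 0.5"

```text
clock: 39.4
position: [0.491, 0.0098, 0.139]
tcp_rot: [0.652, 0.759, 0.0, -0.001]
contact_force: [-0.5, -0.1, -7.4]
width: 0.147
```

```bash
python3 -c "
from h import *
s=st();print(s['moment'].round(2))"
```

```text
t 39.4 pos [0.491  0.0098 0.139 ] yaw_y 8.67 zax [-0.     0.001 -1.   ] F [-0.5 -0.1 -7.4] w 0.147 q [ 0.02  0.08 -0.29  1.2   0.    1.44]
[ 0.   -0.02 -0.08]
```

>>> send_rows --pt "0 0 -0.4 0 0 0 0.5" --pt "0 0 -0.4 0 0 0 0.5" --pt "0 0 -0.2 0 0 0 0.5" --pt "0 0 0 0 0 0 0.5"

```text
clock: 39.8
position: [0.491, 0.0097, 0.1282]
tcp_rot: [0.652, 0.759, 0.0, -0.001]
contact_force: [-0.5, -0.4, -9.0]
width: 0.148
```

```bash
python3 -c "
from h import *
s=st();print(s['moment'].round(2))"
```

```text
t 39.8 pos [0.491  0.0097 0.1282] yaw_y 8.67 zax [-0.     0.001 -1.   ] F [-0.5 -0.4 -9. ] w 0.148 q [ 0.02  0.08 -0.31  1.17  0.    1.44]
[ 0.    0.05 -0.  ]
```

>>> send_rows --pt "0 0 -0.4 0 0 0 0.5" --pt "0 0 -0.3 0 0 0 0.5" --pt "0 0 -0.1 0 0 0 0.5" --pt "0 0 0 0 0 0 0.5"

```text
clock: 40.2
position: [0.4913, 0.0097, 0.1206]
tcp_rot: [0.652, 0.759, 0.001, -0.0]
contact_force: [0.2, 0.6, -8.3]
width: 0.143
```

```bash
python3 -c "
from h import *
s=st();print(s['moment'].round(2))"
```

```text
t 40.2 pos [0.4913 0.0097 0.1206] yaw_y 8.67 zax [ 0.001  0.001 -1.   ] F [ 0.2  0.6 -8.3] w 0.143 q [ 0.02  0.09 -0.33  1.16  0.    1.44]
[-0.05  0.04 -0.03]
```

>>> send_rows --pt "0 0 -0.1 0 0 0 0.5" --pt "0 0 -0.1 0 0 0 0.5" --pt "0 0 0 0 0 0 0.5"

```text
clock: 40.5
position: [0.4914, 0.0097, 0.1205]
tcp_rot: [0.652, 0.759, 0.001, 0.001]
contact_force: [-0.9, -1.3, -7.6]
width: 0.145
```

```bash
python3 -c "
from h import *
s=st();print(s['moment'].round(2))"
```

```text
t 40.5 pos [0.4914 0.0097 0.1205] yaw_y 8.67 zax [ 0.003  0.001 -1.   ] F [-0.9 -1.3 -7.6] w 0.145 q [ 0.02  0.08 -0.33  1.15  0.    1.44]
[-0.02  0.3  -0.04]
```

>>> send_rows --pt "0 0 0 0 0 0 4" --pt "0 0 0 0 0 0 4" --pt "0 0 0 0 0 0 4" --pt "0 0 2 0 0 0 4" --pt "0 0 3 0 0 0 4" --pt "0 0 3 0 0 0 4" --pt "0 0 3 0 0 0 4" --pt "0 -1 1 0 0 0 4" --pt "0 -4 0 0 0 0 4" --pt "0 -4 0 0 0 0 4" --pt "0 -4 0 0 0 0 4" --pt "0 -4 0 0 0 0 4" --pt "0 -2 0 0 0 0 4" --pt "0 0 0 0 0 0 4" --pt "0 0 0 0 0 0 4"

```text
clock: 42.0
position: [0.4953, -0.1907, 0.2448]
tcp_rot: [0.651, 0.759, 0.005, 0.006]
contact_force: [-1.1, -0.1, 0.2]
width: 0.47
```

Run:
```python
from h import *
st(); im=snap('side','s15'); t=snap('top','t15')
cv2.imwrite('pics/s15z.png',cv2.resize(im[150:310,230:420,::-1],None,fx=3.7,fy=3.7,interpolation=2))
cv2.imwrite('pics/t15z.png',cv2.resize(t[120:320,210:370,::-1],None,fx=3,fy=3,interpolation=2))
for q in "cover","cover_handle","vent_grip","supply_grip":
  for c in("top","side"):
    r=env.mark_of(q,c); print(q,c,[(round(d['conf'],2),np.round(d['point'],3).tolist()) for d in r[:2]])
```

```text
t 42.0 pos [ 0.4953 -0.1907  0.2448] yaw_y 8.78 zax [ 0.016  0.    -1.   ] F [-1.1 -0.1  0.2] w 0.47 q [-0.37  0.13 -0.01  1.42  0.01  1.05]
cover top [(0.78, [0.494, 0.012, 0.088])]
cover side [(0.61, [0.488, 0.007, 0.088])]
cover_handle top [(0.68, [0.493, 0.008, 0.139])]
cover_handle side [(0.8, [0.497, 0.012, 0.136])]
vent_grip top []
vent_grip side [(0.63, [0.659, -0.013, 0.117])]
supply_grip top [(0.76, [0.646, 0.082, 0.115])]
supply_grip side [(0.63, [0.645, 0.084, 0.122])]
```

View pics/s15z.png

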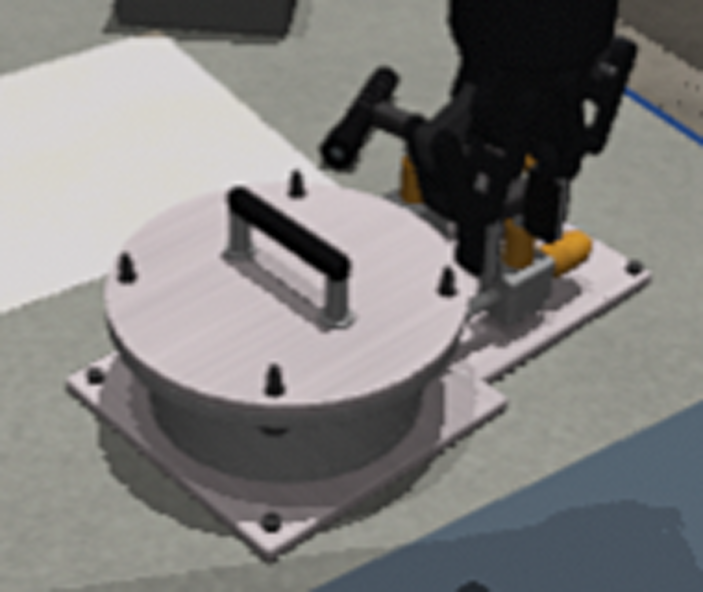

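View pics/t15z.png

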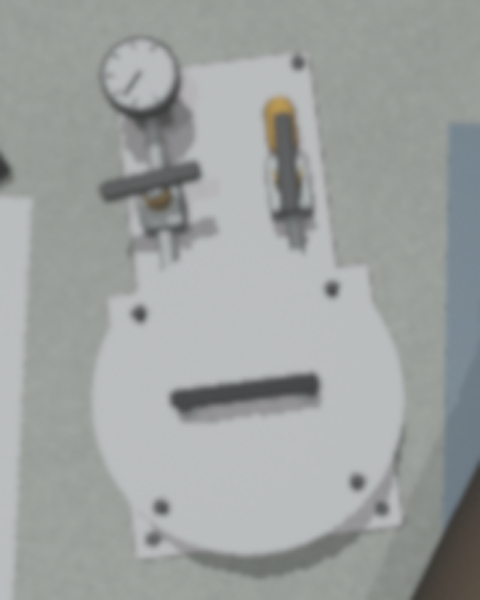

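>>> send_rows --pt "1 1 0 0 0.5 7 4" --pt "1.5 1.6 0 0 0.4 7 4" --pt "1.5 1.6 0 0 0 7 4" --pt "1.5 1.6 0 0 0 7 4" --pt "1.5 1.6 0 0 0 7 4" --pt "1.5 1.6 0 0 0 7 4" --pt "1.5 1.6 0 0 0 7 4" --pt "1.5 1.6 0 0 0 7 4" --pt "1.5 1.6 0 0 0 7 4" --pt "1.5 1.6 0 0 0 7 4" --pt "1.5 1.2 0 0 0 7 4" --pt "0.7 1 0 0 0 7 4" --pt "0 0 0 0 0 1 4" --pt "0 0 0 0 0 0 4"

```text
clock: 43.9
position: [0.669, -0.0029, 0.2452]
tcp_rot: [-0.066, 0.998, 0.001, -0.0]
contact_force: [0.1, 0.0, 1.0]
width: 0.471
```

Run:
```python
from h import *
st()
```

```text
t 43.9 pos [ 0.669  -0.0029  0.2452] yaw_y 97.52 zax [-0.001  0.002 -1.   ] F [0.1 0.  1. ] w 0.471 q [-0.01  0.42  0.37  1.53  0.   -0.14]
```

>>> send_rows --pt "-0.7 -1.2 0 0 0 -3 4" --pt "0 0 -2 0 0 0 4" --pt "0 0 -3 0 0 0 4" --pt "0 0 -2.5 0 0 0 4" --pt "0 0 -1 0 0 0 4" --pt "0 0 0 0 0 0 4" --pt "0 0 0 0 0 0 4"

```text
clock: 44.6
position: [0.6591, -0.0194, 0.1613]
tcp_rot: [-0.029, 1.0, 0.0, 0.002]
contact_force: [-0.5, -0.2, 0.2]
width: 0.466
```

Run:
```python
from h import *
st(); im=snap('side','s16'); t=snap('top','t16')
cv2.imwrite('pics/s16z.png',cv2.resize(im[130:250,290:450,::-1],None,fx=4,fy=4,interpolation=2))
cv2.imwrite('pics/t16z.png',cv2.resize(t[120:260,210:370,::-1],None,fx=4,fy=4,interpolation=2))
```

```text
t 44.6 pos [ 0.6591 -0.0194  0.1613] yaw_y 93.34 zax [ 0.003  0.001 -1.   ] F [-0.5 -0.2  0.2] w 0.466 q [-0.03  0.39  0.15  1.33  0.   -0.09]
```

View pics/s16z.png

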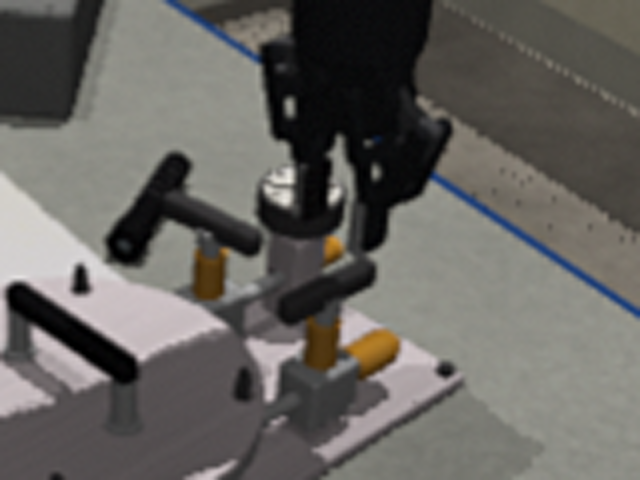

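View pics/t16z.png

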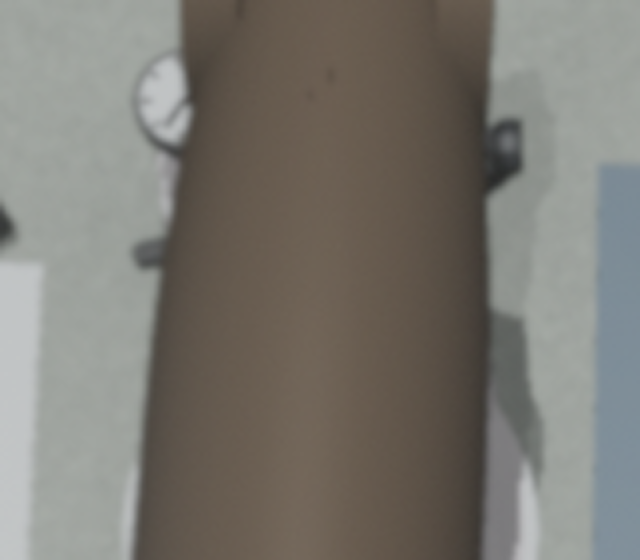

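>>> send_rows --pt "0.2 0.45 -1 0 0 1 4" --pt "0 0 -1.5 0 0 0 4" --pt "0 0 -1 0 0 0 4" --pt "0 0 -0.5 0 0 0 4" --pt "0 0 0 0 0 0 4" --newtons 40

```text
clock: 45.2
position: [0.6642, -0.0135, 0.1227]
tcp_rot: [-0.04, 0.999, 0.0, 0.005]
contact_force: [-0.0, -0.0, -0.7]
width: 0.47
```

Run:
```python
from h import *
st()
```

```text
t 45.2 pos [ 0.6642 -0.0135  0.1227] yaw_y 94.55 zax [ 0.011  0.001 -1.   ] F [-0.  -0.  -0.7] w 0.47 q [-0.02  0.4   0.08  1.24  0.   -0.1 ]
```

>>> send_rows --pt "-0.3 -0.15 -0.8 0 0.6 0 4" --pt "0 0 -0.2 0 0 0 4" --pt "0 0 0 0 0 0 2.5" --pt "0 0 0 0 0 0 1" --pt "0 0 0 0 0 0 0.5" --pt "0 0 0 0 0 0 0.5" --pt "0 0 0 0 0 0 0.5"

```text
clock: 45.9
position: [0.6612, -0.014, 0.1128]
tcp_rot: [-0.04, 0.999, 0.001, 0.0]
contact_force: [-0.7, 0.6, -0.9]
width: 0.151
```

Run:
```python
from h import *
s=st();print(s['moment'].round(2)); im=snap('side','s17')
cv2.imwrite('pics/s17z.png',cv2.resize(im[130:250,290:450,::-1],None,fx=4,fy=4,interpolation=2))
```

```text
t 45.9 pos [ 0.6612 -0.014   0.1128] yaw_y 94.61 zax [ 0.     0.003 -1.   ] F [-0.7  0.6 -0.9] w 0.151 q [-0.02  0.41  0.07  1.23  0.   -0.1 ]
[ 0.05 -0.    0.02]
```

View pics/s17z.png

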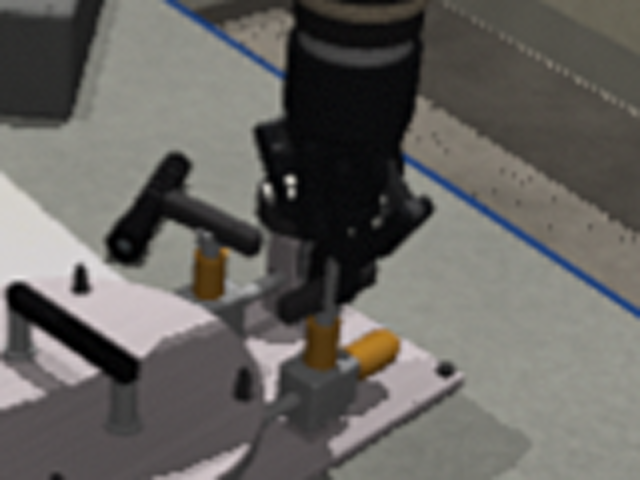

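>>> send_rows --pt "0 0 0 0 0 -3 0.5" --pt "0 0 0 0 0 -5 0.5" --pt "0 0 0 0 0 -6 0.5" --pt "0 0 0 0 0 -6 0.5" --pt "0 0 0 0 0 -6 0.5" --pt "0 0 0 0 0 -6 0.5" --pt "0 0 0 0 0 0 0.5"

```text
clock: 46.65
position: [0.6613, -0.0138, 0.1128]
tcp_rot: [0.247, 0.969, 0.002, 0.001]
contact_force: [0.4, 0.3, -1.4]
width: 0.145
```

Run:
```python
from h import *
s=st();print(s['moment'].round(2))
```

```text
t 46.65 pos [ 0.6613 -0.0138  0.1128] yaw_y 61.42 zax [ 0.002  0.003 -1.   ] F [ 0.4  0.3 -1.4] w 0.145 q [-0.02  0.4   0.06  1.23  0.    0.48]
[ 0.02  0.05 -0.05]
```

>>> send_rows --pt "0 0 0 0 0 -5 0.5" --pt "0 0 0 0 0 -6 0.5" --pt "0 0 0 0 0 -6 0.5" --pt "0 0 0 0 0 -6 0.5" --pt "0 0 0 0 0 -6 0.5" --pt "0 0 0 0 0 -6 0.5" --pt "0 0 0 0 0 -6 0.5" --pt "0 0 0 0 0 -5 0.5" --pt "0 0 0 0 0 0 0.5"

```text
clock: 47.55
position: [0.6615, -0.0135, 0.1128]
tcp_rot: [0.608, 0.794, 0.002, 0.001]
contact_force: [-0.9, 0.8, -1.0]
width: 0.15
```

Run:
```python
from h import *
s=st();print(s['moment'].round(2))
```

```text
t 47.55 pos [ 0.6615 -0.0135  0.1128] yaw_y 15.06 zax [ 0.004  0.001 -1.   ] F [-0.9  0.8 -1. ] w 0.15 q [-0.02  0.4   0.06  1.23  0.    1.29]
[ 0.1   0.12 -0.09]
```

>>> send_rows --pt "0 0 0 0 0 -4 0.5" --pt "0 0 0 0 0 -4 0.5" --pt "0 0 0 0 0 -3 0.5" --pt "0 0 0 0 0 -1 0.5"

```text
clock: 47.95
position: [0.6616, -0.0135, 0.1129]
tcp_rot: [0.683, 0.73, 0.001, 0.001]
contact_force: [0.5, -0.5, -0.5]
width: 0.149
```

Run:
```python
from h import *
s=st();print(s['moment'].round(2))
```

```text
t 47.95 pos [ 0.6616 -0.0135  0.1129] yaw_y 3.82 zax [ 0.004  0.    -1.   ] F [ 0.5 -0.5 -0.5] w 0.149 q [-0.02  0.4   0.06  1.23  0.    1.48]
[-0.11  0.12  1.41]
```

>>> send_rows --pt "0 0 0 0 0 3 0.5" --pt "0 0 0 0 0 0 4" --pt "0 0 0 0 0 0 4" --pt "0 0 0 0 0 0 4" --pt "0 0 2 0 0 0 4" --pt "0 0 3 0 0 0 4" --pt "0 0 3 0 0 0 4" --pt "-2 0 2 0 0 0 4" --pt "-3.5 1 0 0 0 0 4" --pt "-4 1 0 0 0 0 4" --pt "-4 1 0 0 0 0 4" --pt "-3 1 0 0 0 0 4" --pt "0 0 0 0 0 0 4" --pt "0 0 0 0 0 0 4"

```text
clock: 49.35
position: [0.4918, 0.026, 0.218]
tcp_rot: [0.663, 0.749, 0.003, 0.004]
contact_force: [-0.6, 0.7, -0.4]
width: 0.469
```

Run:
```python
from h import *
st(); im=snap('side','s18'); t=snap('top','t18')
cv2.imwrite('pics/s18z.png',cv2.resize(im[130:290,230:420,::-1],None,fx=3.7,fy=3.7,interpolation=2))
cv2.imwrite('pics/t18z.png',cv2.resize(t[120:260,210:370,::-1],None,fx=4,fy=4,interpolation=2))
```

```text
t 49.35 pos [0.4918 0.026  0.218 ] yaw_y 6.97 zax [ 0.01 -0.   -1.  ] F [-0.6  0.7 -0.4] w 0.469 q [ 0.05  0.06 -0.15  1.36 -0.    1.5 ]
```

View pics/s18z.png

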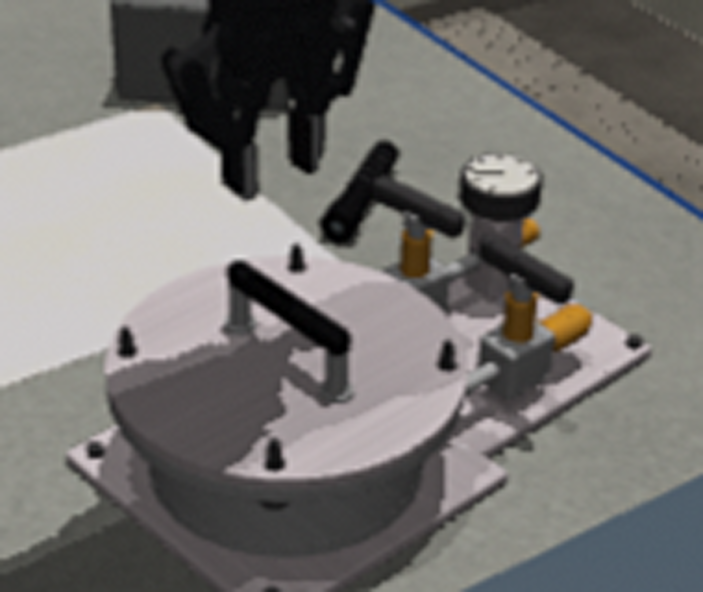

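View pics/t18z.png

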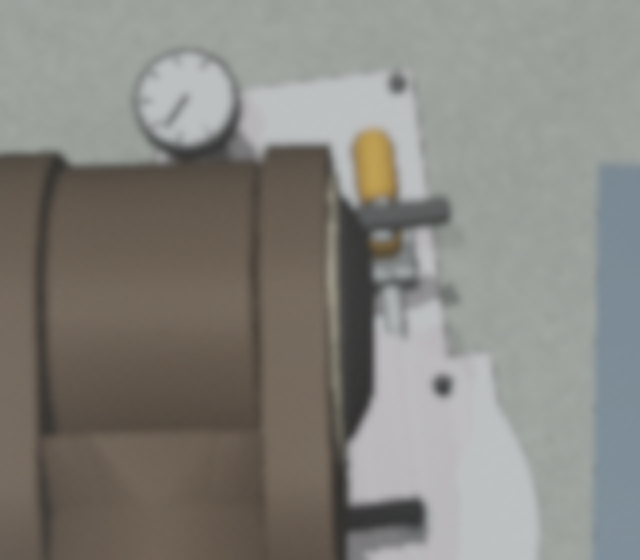

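>>> send_rows --pt "2 0.8 0 0 0.5 2 4" --pt "3 1.1 0 0 0 2 4" --pt "3.5 1.3 0 0 0 2 4" --pt "3.5 1.3 0 0 0 1 4" --pt "2.5 1 0 0 0 0 4" --pt "0.7 0.3 0 0 0 0 4" --pt "0 0 0 0 0 0 4" --pt "0 0 0 0 0 0 4"

```text
clock: 50.25
position: [0.6571, 0.0829, 0.2117]
tcp_rot: [0.616, 0.787, -0.001, -0.001]
contact_force: [0.8, -0.5, 0.1]
width: 0.47
```

Run:
```python
from h import *
st()
```

```text
t 50.25 pos [0.6571 0.0829 0.2117] yaw_y 13.9 zax [-0.003 -0.001 -1.   ] F [ 0.8 -0.5  0.1] w 0.47 q [ 0.13  0.4   0.27  1.45 -0.    1.45]
```

>>> send_rows --pt "-1.1 0.2 0 0 0 0 4" --pt "0 0 -1 0 0 0 4" --pt "0 0 -3 0 0 0 4" --pt "0 0 -2.5 0 0 0 4" --pt "0 0 -0.5 0 0 0 4" --pt "0 0 0 0 0 0 4" --pt "0 0 0 0 0 0 4"

```text
clock: 50.95
position: [0.6426, 0.0815, 0.1416]
tcp_rot: [0.618, 0.786, -0.001, 0.001]
contact_force: [0.1, 0.3, 0.2]
width: 0.472
```

Run:
```python
from h import *
st(); im=snap('side','s19')
cv2.imwrite('pics/s19z.png',cv2.resize(im[130:250,290:450,::-1],None,fx=4,fy=4,interpolation=2))
```

```text
t 50.95 pos [0.6426 0.0815 0.1416] yaw_y 13.72 zax [ 0.    -0.002 -1.   ] F [0.1 0.3 0.2] w 0.472 q [ 0.13  0.37  0.08  1.28 -0.    1.46]
```

View pics/s19z.png

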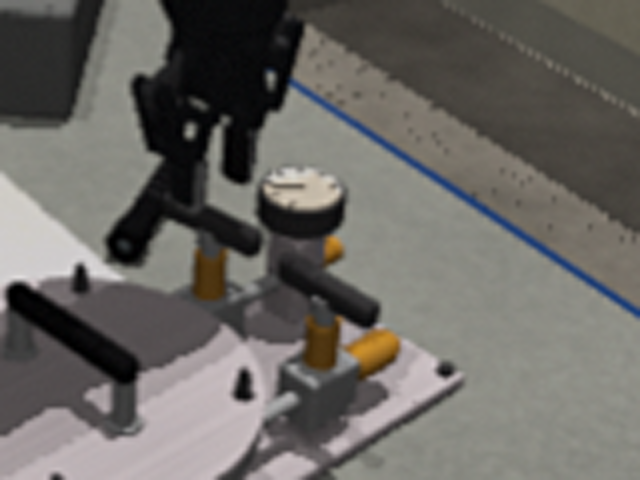

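>>> send_rows --pt "0.3 0.35 -0.5 0 0 0 4" --pt "0 0 -1 0 0 0 4" --pt "0 0 -0.9 0 0.3 0 4" --pt "0 0 -0.2 0 0 0 4" --pt "0 0 0 0 0 0 4"

```text
clock: 51.5
position: [0.6477, 0.0856, 0.1163]
tcp_rot: [0.618, 0.787, -0.001, 0.0]
contact_force: [-1.0, 0.3, 0.3]
width: 0.463
```

Run:
```python
from h import *
st()
```

```text
t 51.5 pos [0.6477 0.0856 0.1163] yaw_y 13.73 zax [-0.    -0.001 -1.   ] F [-1.   0.3  0.3] w 0.463 q [ 0.13  0.39  0.05  1.23 -0.    1.46]
```

>>> send_rows --pt "-0.1 -0.05 -0.4 0 0 0 4" --pt "0 0 0 0 0 0 2.5" --pt "0 0 0 0 0 0 1" --pt "0 0 0 0 0 0 0.5" --pt "0 0 0 0 0 0 0.5" --pt "0 0 0 0 0 0 0.5" --pt "0 0 0 0 0 0 0.5"

```text
clock: 52.2
position: [0.6464, 0.085, 0.1121]
tcp_rot: [0.617, 0.787, -0.001, 0.0]
contact_force: [-0.1, 0.5, -0.1]
width: 0.153
```

Run:
```python
from h import *
s=st();print(s['moment'].round(2))
```

```text
t 52.2 pos [0.6464 0.085  0.1121] yaw_y 13.74 zax [-0.001 -0.001 -1.   ] F [-0.1  0.5 -0.1] w 0.153 q [ 0.13  0.39  0.04  1.22 -0.    1.46]
[0.08 0.06 0.05]
```

>>> send_rows --pt "0 0 0 0 0 3 0.5" --pt "0 0 0 0 0 5 0.5" --pt "0 0 0 0 0 6 0.5" --pt "0 0 0 0 0 6 0.5" --pt "0 0 0 0 0 6 0.5" --pt "0 0 0 0 0 6 0.5" --pt "0 0 0 0 0 6 0.5" --pt "0 0 0 0 0 6 0.5" --pt "0 0 0 0 0 6 0.5" --pt "0 0 0 0 0 6 0.5" --pt "0 0 0 0 0 6 0.5" --pt "0 0 0 0 0 6 0.5" --pt "0 0 0 0 0 6 0.5" --pt "0 0 0 0 0 0 0.5"

```text
clock: 53.6
position: [0.6463, 0.0848, 0.112]
tcp_rot: [-0.005, 1.0, -0.001, 0.0]
contact_force: [0.1, 0.2, -0.4]
width: 0.151
```

Run:
```python
from h import *
s=st();print(s['moment'].round(2))
```

```text
t 53.6 pos [0.6463 0.0848 0.112 ] yaw_y 90.54 zax [ 0.    -0.001 -1.   ] F [ 0.1  0.2 -0.4] w 0.151 q [ 0.13  0.39  0.04  1.22 -0.    0.12]
[0.04 0.06 0.07]
```

>>> send_rows --pt "0 0 0 0 0 4 0.5" --pt "0 0 0 0 0 4 0.5" --pt "0 0 0 0 0 3 0.5" --pt "0 0 0 0 0 2 0.5"

```text
clock: 54.0
position: [0.6465, 0.0849, 0.1121]
tcp_rot: [-0.114, 0.993, -0.0, 0.0]
contact_force: [-1.2, 0.9, -0.9]
width: 0.15
```

Run:
```python
from h import *
s=st();print(s['moment'].round(2))
```

```text
t 54.0 pos [0.6465 0.0849 0.1121] yaw_y 103.13 zax [ 0.001 -0.    -1.   ] F [-1.2  0.9 -0.9] w 0.15 q [ 0.13  0.39  0.04  1.22 -0.   -0.1 ]
[ 0.13  0.15 -1.38]
```

At the stop (moment −1.4 N m). Release, retreat clear and look.

>>> send_rows --pt "0 0 0 0 0 -3 0.5" --pt "0 0 0 0 0 0 4" --pt "0 0 0 0 0 0 4" --pt "0 0 0 0 0 0 4" --pt "0 0 2 0 0 0 4" --pt "0 0 3 0 0 0 4" --pt "0 0 3 0 0 0 4" --pt "-2 2 3 0 0 0 4" --pt "-3 4 1 0 0 0 4" --pt "-3 4 0 0 0 0 4" --pt "-3 4 0 0 0 0 4" --pt "-3 4 0 0 0 0 4" --pt "-3 4 0 0 0 0 4" --pt "-3 4 0 0 0 0 4" --pt "-3 4 0 0 0 0 4" --pt "-2 3 0 0 0 0 4" --pt "-1 1 0 0 0 0 4" --pt "0 0 0 0 0 0 4" --pt "0 0 0 0 0 0 4"

```text
clock: 55.9
position: [0.3802, 0.4285, 0.2389]
tcp_rot: [-0.084, 0.996, 0.002, 0.004]
contact_force: [-0.2, 0.0, -0.5]
width: 0.468
```

Run:
```python
from h import *
st(); im=snap('side','s20'); t=snap('top','t20')
cv2.imwrite('pics/t20z.png',cv2.resize(t[120:320,210:370,::-1],None,fx=3,fy=3,interpolation=2))
```

```text
t 55.9 pos [0.3802 0.4285 0.2389] yaw_y 99.58 zax [ 0.008  0.005 -1.   ] F [-0.2  0.  -0.5] w 0.468 q [ 0.85  0.21  0.08  1.43 -0.    0.68]
```

View pics/s20.png

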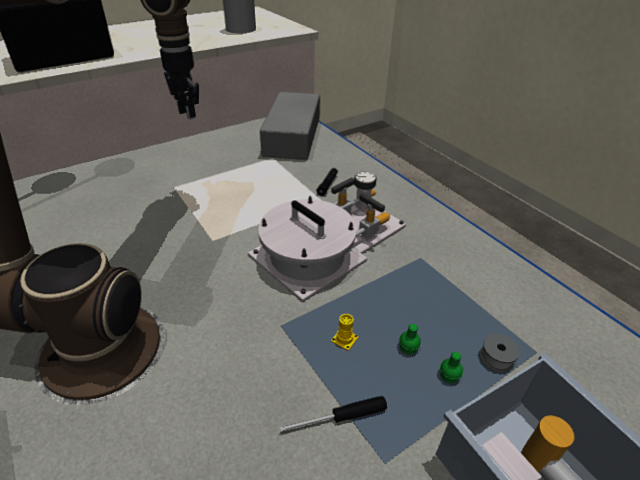

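View pics/t20z.png

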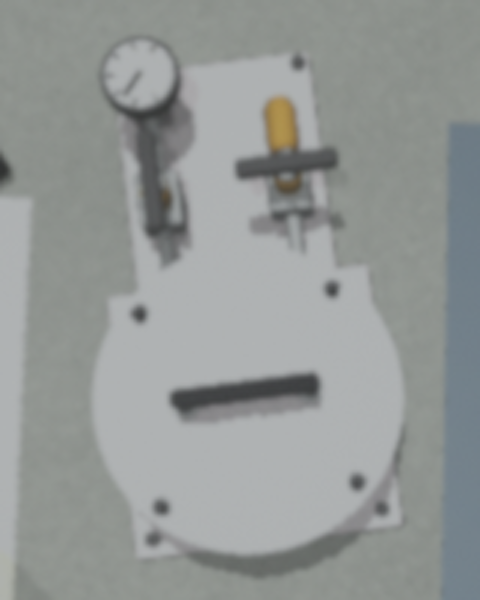

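Run:
```python
from h import *
f=lambda L:[(210+x/3-.33,120+y/3-.33) for x,y in L]
for n,L in(('vent',[(238,169),(336,157)]),('supply',[(154,232),(146,130)]),('handle',[(172,399),(318,383)])):
    P=atz(f(L),'top',.127 if n!='handle' else .146)[:,:2];d=P[1]-P[0];print(n,np.degrees(np.arctan2(d[1],d[0])).round(1),np.hypot(*d).round(3))
s=env.read_state(); print(s['clock'],abs(s['dq']).max());
```

```text
vent -81.5 0.072
supply 6.7 0.076
handle -82.4 0.103
56.0 0.01056728379297887
```

```bash
python3 -c "
from plant import env
print(env.job_done())"
```

```text
the job is handed in; nothing more can be done
None
```

The soak chamber is loaded, covered and valved in the order asked, and the job was handed in at about 56 s of the 210 s limit. No verdict is reported on hand-in.

- **Parts:** four of the listed parts were on the mat: relay, receptacle, transducer and the grey accumulator. All four stand upright on the chamber floor, confirmed in both cameras before the cover went on. The transducer had been knocked about 45 mm aside during the run, so I found it again in the side picture before gripping it. The green accumulator look-alikes and the yellow receptacle were left alone.
- **Cover:** I turned it about 12° and slid it down over the studs with no sideways load. It stopped at the height expected for seated, and both cameras show it flush with all four studs through its holes.
- **Valves:** I turned each handle until the torque rose to about 1.4 N m at its stop, the vent first and then the supply. In the last top picture the vent handle lies at −81.5°, against −81.3° for fully shut.
- **Bystanders:** the torch, screwdriver and wire spool look untouched in the last pictures.

**Small disagreements:**
- The supply handle measured 6.7° against 8.7° for fully open. That is still past the 1.4 rad mark and I put it down to picture error.
- The side camera placed the studs about 4 mm off the top camera, so I aligned the cover mainly from the top camera.

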